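Put the jeweller's steel blocks back in their holders

TASK

Clear up the jeweller's bench: put each of the four steel blocks into the pocket of the dark wooden holder that matches its shape and size (square block, large disc, small domed stake, long grooved block), standing upright and flat on the cork inside the rim, the square and the long one in line with their pockets. Set each one down rather than dropping it, and do not knock over the small amber bottle.

Things in the scene. Friction and masses are not known exactly. Their poses are not given: they have to be found in the camera images.
- doming_block: Doming block: bare steel block with a square footprint, 44 x 44 mm and 36 mm high, four round dark hollows on its top. Origin at the centre of its underside, x and y along its sides, z up. About 0.55 kg.
- anvil_disc: Anvil disc: flat bare steel disc, 60 mm diameter, 34 mm high, plain top. Origin at the centre of its underside, z up. About 0.75 kg.
- dome_stake: Doming stake: bare steel cylinder, 38 mm diameter, 40 mm high; straight sides up to 30 mm, domed above. Origin at the centre of its underside, z up. About 0.33 kg.
- swage_block: Swage block: long bare steel block, 84 mm (its x) by 30 mm (its y), 34 mm high, four dark grooves across its top. Origin at the centre of its underside, z up. About 0.66 kg.
- square_holder: Dark wooden plate, 78 x 78 mm and 10 mm high, fixed to the bench; in it a pocket 5 mm deep with a cork floor (floor 5 mm above the bench, rim 10 mm): square, 60 x 60 mm. Origin at the centre of its underside on the bench, x and y along its sides, z up.
- large_round_holder: Dark wooden plate, 94 x 94 mm and 10 mm high, fixed to the bench; in it a pocket 5 mm deep with a cork floor (floor 5 mm above the bench, rim 10 mm): round, 76 mm diameter. Origin at the centre of its underside on the bench, x and y along its sides, z up.
- small_round_holder: Dark wooden plate, 72 x 72 mm and 10 mm high, fixed to the bench; in it a pocket 5 mm deep with a cork floor (floor 5 mm above the bench, rim 10 mm): round, 54 mm diameter. Origin at the centre of its underside on the bench, x and y along its sides, z up.
- long_holder: Dark wooden plate, 118 mm (its x) by 64 mm (its y) and 10 mm high, fixed to the bench; in it a pocket 5 mm deep with a cork floor (floor 5 mm above the bench, rim 10 mm): oblong, 100 mm (x) by 46 mm (y). Origin at the centre of its underside on the bench, x and y along its sides, z up.
- flux_bottle: Small amber glass bottle with a black cap, 36 mm diameter, 58 mm high, standing loose in the middle of the work area; not to be knocked over. Origin at the centre of its underside, z up.

How it is judged:
At the end, for the whole second after the job is handed in: Each steel block rests in its matching holder: centres within 14 mm, underside on the pocket floor (2 to 7.5 mm above the holder's underside), upright within 0.1 rad, at rest; the doming block (any quarter turn) and the swage block (either way round) within 0.26 rad of their pockets' sides (horizontal distance between doming_block and square_holder below 0.014 m and z of doming_block in the frame of square_holder between 0.002 and 0.0075 m and angle between each of doming_block, anvil_disc, dome_stake, swage_block's own z axis and vertical below 0.1 rad and linear speed of each of doming_block, anvil_disc, dome_stake, swage_block below 0.02 m/s and horizontal distance between anvil_disc and large_round_holder below 0.014 m and z of anvil_disc in the frame of large_round_holder between 0.002 and 0.0075 m and horizontal distance between dome_stake and small_round_holder below 0.014 m and z of dome_stake in the frame of small_round_holder between 0.002 and 0.0075 m and horizontal distance between swage_block and long_holder below 0.014 m and z of swage_block in the frame of long_holder between 0.002 and 0.0075 m and (angle between the x axis of doming_block and the x axis of square_holder, either way round below 0.26 rad or angle between the x axis of doming_block and the y axis of square_holder, either way round below 0.26 rad) and angle between the x axis of swage_block and the x axis of long_holder, either way round below 0.26 rad); the robot touches nothing.
It fails at once if the doming_block is dropped into its holder (it moves faster than 0.6 m/s just above it) (horizontal distance between doming_block and square_holder below 0.04 m and height (world z) of doming_block below 0.03 m and linear speed of doming_block above 0.6 m/s).
It fails at once if the anvil_disc is dropped into its holder (it moves faster than 0.6 m/s just above it) (horizontal distance between anvil_disc and large_round_holder below 0.04 m and height (world z) of anvil_disc below 0.03 m and linear speed of anvil_disc above 0.6 m/s).
It fails at once if the dome_stake is dropped into its holder (it moves faster than 0.6 m/s just above it) (horizontal distance between dome_stake and small_round_holder below 0.04 m and height (world z) of dome_stake below 0.03 m and linear speed of dome_stake above 0.6 m/s).
It fails at once if the swage_block is dropped into its holder (it moves faster than 0.6 m/s just above it) (horizontal distance between swage_block and long_holder below 0.04 m and height (world z) of swage_block below 0.03 m and linear speed of swage_block above 0.6 m/s).
It fails at once if the amber bottle is knocked over (angle between flux_bottle's own z axis and vertical above 0.5 rad).
It also fails if it takes over 115 s, if anything falls off the work surface, if the arm or the gripper's body presses on something with over 40 N, if the wrist force passes 120 N, or if a joint passes its speed limit or range.

ROBOT

A 6-joint arm with a two-finger parallel gripper is mounted at the origin on the work surface. World frame = base frame: x ahead of the robot, y to its left, z up, the work surface at z = 0. Lengths are in m, angles in rad, forces in N, time in s.
With the tool pointing down it reaches from about 0.35 to 0.975 m from the base axis. Payload 4.9 kg.
Tool frame: the origin (TCP) lies at the very end of the fingers, on their centre line; the grasp point (between the pads) lies manip.grip_point_offset behind it (manip.grip_point_offset is the distance from the TCP to the grasp point, in m); z points along the fingers, y is the direction in which the jaws open and shut (so a half turn about z gives the same grasp; the last joint's range is limited). The gripper opens to 85 mm and grips with 20 to 120 N. Pads are 22 mm wide; open, the fingers measure 114 mm over their backs; the gripper's body (76 mm by 85 mm) begins 54 mm behind the grasp point. The pads swing forward as they close: fully open they stand 13 mm farther back than shut.
Start: joints at [-1.316, 0.053, 1.613, -0, 1.476, -0.119], TCP at [0.228, -0.582, 0.192] pointing down, gripper open.
Joint ranges: [-3.01, 3.01], [-1.01, 2.22], [0.06, 2.58], [-1.02, 4.17], [0.09, 2.62], [-3.14, 3.14]. Speed limits (rad/s): [2.57, 2.57, 3.14, 3.14, 3.14, 3.14].

INTERFACE

Orientations are given as a unit quaternion [w, x, y, z].
In Python, from plant import status, grab_frame, camera_params, ticket, boxes_of, outline_of, manip gives the robot as it stands. The module is installed in compiled form; this text tells all that it offers.
- The arm moves only by the tool play_rows, never from a script. Its argument "deltas" is a list of rows, each a list of 2 entries, a list of its own where there are three numbers: the shift along the world's x, y, z in m, then the turn about the world's z in rad. A call has 1 to 5 rows; each row is the pose to reach, as a shift and turn from the pose commanded when the call began; what a row does not reach only later rows make up. A row lasts 1/8 s, in which the tool goes at most 62.5 mm and 10.7 degrees, less where a joint would pass 70% of its speed; a pose out of reach is approached as far as the arm can. A call with a gripper value outside its range is refused whole. "grip" is the opening, from -1 (shut) to 1 (fully open), set as the call begins (left out, the last holds). The fingers move at their own pace and stop on an object; the grip force is fixed at half the most. Time passes only in rows, so rows that repeat a pose let the fingers close. It gives the time, the measured TCP pose, the force and the opening at its end, in the units of the state.
- status.state(): the state, without advancing time (a new reading comes with each control period).
- grab_frame(name): name is "scene" or "top" or "wrist"; returns (picture, depth): 480x640x3 uint8, blue, green, red; 480x640 float32, m along the optical axis (not along the pixel's ray), 0 where there is no reading.
- camera_params(name): a dict with "mtx" (3x3 intrinsics, pixels), "distortion" ([k1, k2, p1, p2, k3] as OpenCV has them; the pictures are not rectified), "world_from_camera" (4x4, takes a point from camera to world coordinates). Camera axes: x right, y up, looking along -z (the intrinsics and any distortion apply to the point x, -y, -z); pixel columns grow to the right and rows downward; lengths in m; the calibration is good to about 2 mm. A picture is of the moment at which its call begins: read the wrist's pose just before it. camera_params takes no time and is no camera call; for the wrist camera it gives the pose at the moment of the call.
- ticket.job_done(): hands the job in, once; it reports no verdict.
Trained networks look in the newest picture that a camera, given by its name, has taken for a name from the list of things; names that differ only in an ending like _2 or _b are one class to them, and where a whole thing is asked for, a point or a joint stands for the part that bears it (a point fixed in the world has none). Each returns a list of dicts, best first, with "confidence" (0 to 1); they miss things now and then, are a little off and sometimes report something else, mostly with a low value. They report only what shows in the picture. A call takes as long as a camera call.
- boxes_of(camera, name): "box" ([left, top, right, bottom] in pixels, round what is visible of it).
- outline_of(camera, name): "region" (480x640 bool, what is visible of it) and "box" ([left, top, right, bottom] in pixels, round what is visible of it).
The state is a dict: "time": time; "joint_pos": joint angles; "joint_vel": joint speeds; "joint_efforts": joint torques, N m; "tool_pos": TCP position; "tool_rot": TCP orientation; "contact_force": force on the tool from outside, world axes, zero at the start; "ft_torque": the same for the moment, N m; "gripper_width": opening from 0.0 (shut) to 1.0 (fully open).
Only numpy, scipy, OpenCV 4.12 (cv2) and the standard library are available. Lean on these libraries where they do the work, as an engineer would, in place of code of your own. Each camera call takes 0.05 s, during which the arm holds its last target.

## Working session

There is one attempt and no reset: what is moved stays moved. The work goes in short steps, Python scripts to look and compute and a tool call to move; the robot and the scene stay as the last step left them, time stands still between calls to the robot, and variables do not carry over. Pictures are saved under pics/ and viewed, and the job is handed in when it is done.

Besides the shell and the picture viewer there is one more tool, called after ">>>" in YAML: its name, and indented under it one key for each argument. play_rows: Moves the arm, as the interface text tells. Its arguments: {"type":"object","properties":{"deltas":{"type":"array"},"grip":{"type":"number"}},"required":["deltas"]}

```bash
mkdir -p pics; ls
python3 - <<'E'
from plant import status, grab_frame, camera_params, manip
import cv2
s=status.state(); print(s); print(manip.grip_point_offset)
for c in ["top","scene","wrist"]:
    p,d=grab_frame(c); cv2.imwrite(f"pics/{c}0.png",p)
    q=camera_params(c); print(c,q)
E
```

```text
pics
{'time': 0.0, 'joint_pos': array([-1.31601303e+00,  5.33862466e-02,  1.61432950e+00, -6.61305034e-06,
        1.47601080e+00, -1.19021594e-01]), 'joint_vel': array([-0.0014073 , -0.00100842, -0.00058033, -0.00127663,  0.00124152,
        0.00142798]), 'joint_efforts': array([-1.97227644e-03, -3.93690920e+01, -3.70177567e+01, -2.26844750e-04,
        7.15666582e-03, -1.56258375e-05]), 'tool_pos': array([ 0.22802683, -0.58113889,  0.1905237 ]), 'tool_rot': array([-1.06426420e-03,  9.82583906e-01,  1.85816385e-01, -7.56532684e-05]), 'contact_force': array([0.47145226, 0.12319018, 0.5925936 ]), 'ft_torque': array([-0.03951435,  0.00094476,  0.01104347]), 'gripper_width': 0.9998180954969035}
0.0187
top {'mtx': array([[476.03693325,   0.        , 314.2058307 ],
       [  0.        , 476.03693325, 243.45082819],
       [  0.        ,   0.        ,   1.        ]]), 'distortion': array([-0.10582012,  0.        ,  0.        ,  0.        ,  0.        ]), 'world_from_camera': array([[ 2.01422299e-02,  9.98028316e-01, -5.94455231e-02,
         4.38321292e-01],
       [-9.99796710e-01,  2.016
[... 568 characters left out ...]
 0.62079093, -0.53190972,  0.57592592,  0.60952713],
       [-0.01389192,  0.72704294,  0.68645144,  0.75720736],
       [ 0.        ,  0.        ,  0.        ,  1.        ]])}
wrist {'mtx': array([[344.53222168,   0.        , 319.7530466 ],
       [  0.        , 344.53222168, 239.81064288],
       [  0.        ,   0.        ,   1.        ]]), 'distortion': array([-0.06179553,  0.        ,  0.        ,  0.        ,  0.        ]), 'world_from_camera': array([[ 0.3649687 ,  0.88996512,  0.27342265,  0.29746073],
       [-0.93101824,  0.34940967,  0.10544151, -0.5538906 ],
       [-0.00169725, -0.29304432,  0.95609735,  0.37144919],
       [ 0.        ,  0.        ,  0.        ,  1.        ]])}
```

View pics/top0.png

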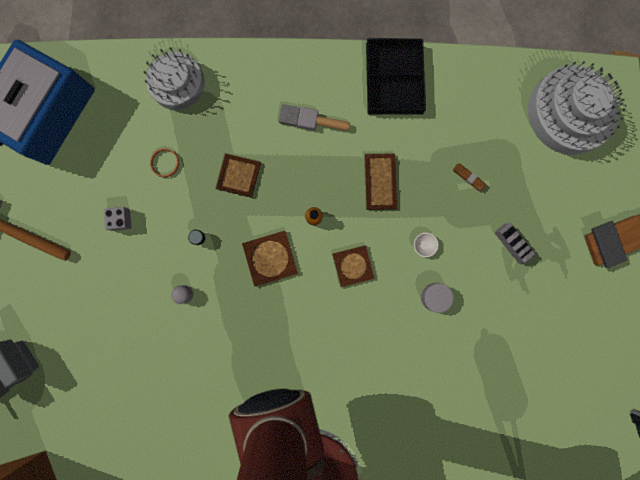

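View pics/scene0.png

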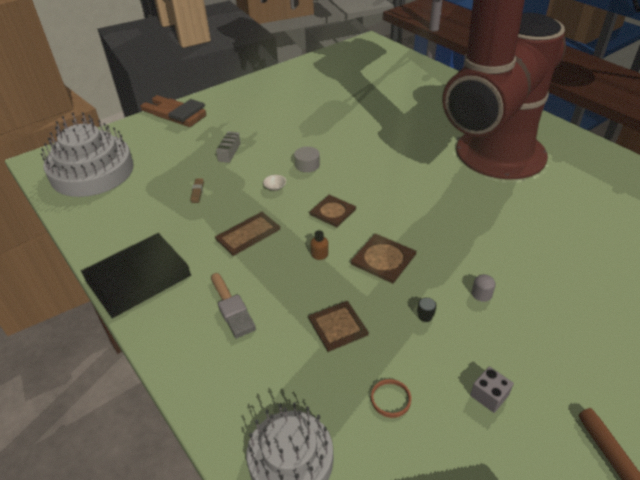

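View pics/wrist0.png

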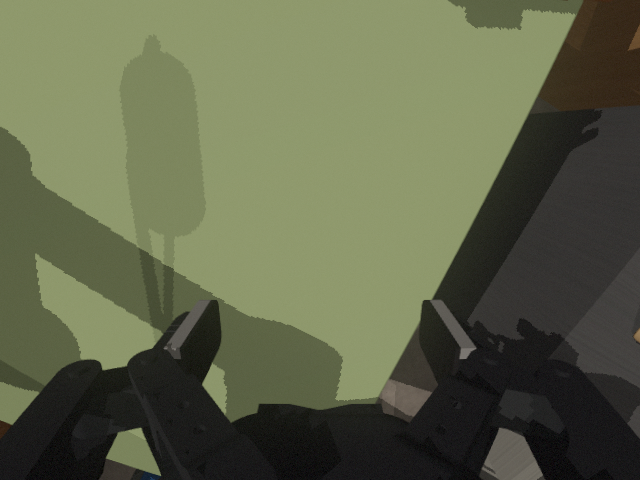

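The top picture shows everything: square block (117,218), stake (182,295), disc (438,298), swage (517,243), holders at (238,176) square, (270,259) large round, (353,266) small round and (381,181) long, and the bottle at (314,216). The dark cylinder at (197,238) and the bowl at (426,245) aren't part of the task. Next I'll measure these.

```bash
cat > h.py <<'E'
from plant import *
import numpy as np, cv2
N=["doming_block","anvil_disc","dome_stake","swage_block","square_holder","large_round_holder","small_round_holder","long_holder","flux_bottle"]
H=dict(doming_block=.036,anvil_disc=.034,dome_stake=.040,swage_block=.034,square_holder=.01,large_round_holder=.01,small_round_holder=.01,long_holder=.01,flux_bottle=.058)
def world(cam,uv,z):
    "pixel -> world on plane z"
    q=camera_params(cam);T=q["world_from_camera"]
    u=cv2.undistortPoints(np.float64(uv).reshape(-1,1,2),q["mtx"],q["distortion"])[:,0]
    r=np.c_[u[:,0],-u[:,1],-np.ones(len(u))]@T[:3,:3].T
    o=T[:3,3]; k=(z-o[2])/r[:,2]
    return o+r*k[:,None]
def cloud(cam,d,m):
    q=camera_params(cam);T=q["world_from_camera"]
    v,u=np.nonzero(m&(d>0)); z=d[v,u]
    n=cv2.undistortPoints(np.float64(np.c_[u,v]).reshape(-1,1,2),q["mtx"],q["distortion"])[:,0]
    return (np.c_[n[:,0],-n[:,1],-np.ones(len(n))]*z[:,None])@T[:3,:3].T+T[:3,3]
def meas(cam,names,d):
    for n in names:
        for r in outline_of(cam,n)[:2]:
            P=cloud(cam,d,r["region"])
            zt=np.median(P[:,2]) if 'holder' in n else H[n]
            Q=P[P[:,2]>H[n]-.008] if n!="dome_stake" else P[P[:,2]>.015]
            if len(Q)<8: print(n,r["confidence"],r["box"],"few",zt,len(P)); continue
            c,s,a=cv2.minAreaRect(Q[:,:2].astype(np.float32))
            print(n,round(r["confidence"],2),np.round(r["box"]).tolist(),"ctr",np.round(c,4).tolist(),"mean",Q[:,:2].mean(0).round(4).tolist(),"size",np.round(s,3).tolist(),"ang",round(a,1),"z95",np.percentile(P[:,2],95).round(4))
E
python3 - <<'E'
from h import *
p,d=grab_frame("top")
meas("top",N,d)
print(status.state()["time"])
E
```

```text
doming_block 0.95 [103.0, 206.0, 133.0, 232.0] ctr [0.5399, 0.406] mean [0.5397, 0.405] size [0.044, 0.046] ang 5.6 z95 0.0382
anvil_disc 0.78 [423.0, 282.0, 453.0, 312.0] ctr [0.3914, -0.2592] mean [0.3913, -0.259] size [0.056, 0.057] ang 38.5 z95 0.037
anvil_disc 0.31 [334.8, 247.7, 374.4, 285.7] few 0.034 1200
dome_stake 0.71 [174.0, 287.0, 192.0, 307.0] ctr [0.3867, 0.2632] mean [0.3872, 0.2607] size [0.037, 0.035] ang 69.4 z95 0.04
swage_block 0.74 [494.0, 222.0, 535.0, 265.0] ctr [0.5063, -0.4243] mean [0.5061, -0.4229] size [0.086, 0.034] ang 38.9 z95 0.0367
square_holder 0.77 [217.0, 153.0, 261.0, 197.0] ctr [0.6391, 0.1569] mean [0.6385, 0.1563] size [0.08, 0.079] ang 77.4 z95 0.0117
large_round_holder 0.6 [241.0, 230.0, 299.0, 288.0] ctr [0.466, 0.085] mean [0.4648, 0.0848] size [0.098, 0.097] ang 19.4 z95 0.0121
small_round_holder 0.59 [329.0, 245.0, 375.0, 287.0] ctr [0.4519, -0.0885] mean [0.452, -0.0885] size [0.072, 0.072] ang 15.2 z95 0.0122
long_holder 0.6 [366.0, 155.0, 399.0, 209.0] ctr [0.6305, -0.1421] mean [0.6313, -0.1428] size [0.121, 0.067] ang 1.0 z95 0.0119
long_holder 0.54 [331.0, 248.0, 371.0, 289.0] ctr [0.4524, -0.0891] mean [0.4524, -0.0888] size [0.073, 0.074] ang 16.2 z95 0.0122
flux_bottle 0.75 [306.0, 209.0, 325.0, 227.0] ctr [0.5522, -0.0054] mean [0.5524, -0.0052] size [0.016, 0.016] ang 0.2 z95 0.0588
0.65
```

>>> play_rows:
  deltas:
    - [[0.05,0.028,0],0.06]
    - [[0.105,0.06,0],0.12]
    - [[0.16,0.09,0],0.18]
    - [[0.21,0.12,0],0.24]
    - [[0.26,0.147,0],0.305]
  grip: 0.6

```text
time: 1.27
tool_pos: [0.4899, -0.4336, 0.1921]
tool_rot: [0.0, 0.943, 0.334, 0.0]
contact_force: [0.5, -0.6, -0.1]
gripper_width: 0.8
```

Run:
```python
from h import *
s=status.state();print(s["tool_pos"])
p,d=grab_frame("wrist")
meas("wrist",["swage_block"],d)
cv2.imwrite("pics/w1.png",p)
```

```text
[ 0.48990111 -0.43360127  0.19206663]
swage_block 0.55 [305.0, 145.0, 339.0, 231.0] ctr [0.51, -0.4194] mean [0.5115, -0.4185] size [0.083, 0.03] ang 40.1 z95 0.0336
```

View pics/w1.png

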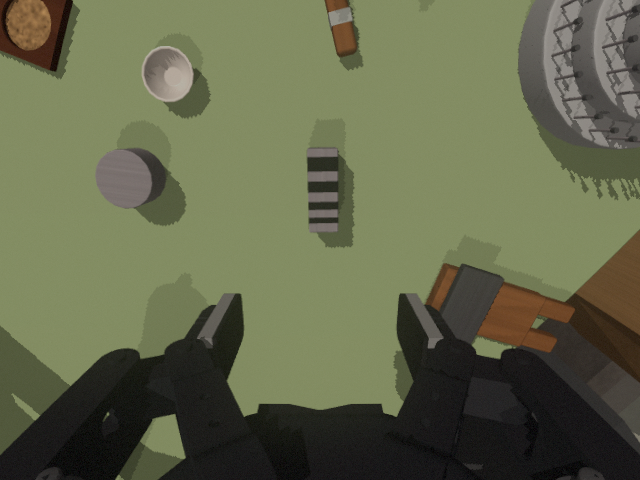

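The wrist view shows the swage block at (323,190), lined up with the jaws and 4-6 mm from the top-camera estimate. That's well within tolerance, so I'll descend.

>>> play_rows:
  deltas:
    - [[0.01,0.006,-0.03],0.01]
    - [[0.019,0.0125,-0.07],0.02]
    - [[0.019,0.0125,-0.11],0.02]
    - [[0.019,0.0125,-0.145],0.02]
    - [[0.019,0.0125,-0.16],0.02]

```text
time: 2.0
tool_pos: [0.5054, -0.4215, 0.029]
tool_rot: [-0.002, 0.94, 0.342, -0.001]
contact_force: [-0.1, -0.7, 1.2]
gripper_width: 0.799
```

>>> play_rows:
  deltas:
    - [[0,0,-0.012],0]
    - [[0,0,-0.024],0]
    - [[0,0,-0.024],0]

```text
time: 2.38
tool_pos: [0.507, -0.4223, 0.0075]
tool_rot: [-0.0, 0.94, 0.342, -0.0]
contact_force: [0.2, -0.2, 0.0]
gripper_width: 0.801
```

>>> play_rows:
  deltas:
    - [[0,0,0],0]
    - [[0,0,0],0]
    - [[0,0,0],0]
    - [[0,0,0],0]
    - [[0,0,0],0]
  grip: -1

```text
time: 3.0
tool_pos: [0.5072, -0.4223, 0.0079]
tool_rot: [0.0, 0.94, 0.342, 0.0]
contact_force: [-0.2, -0.0, 0.9]
gripper_width: -0.0
```

Run:
```python
from h import *
print(status.state()["gripper_width"])
for c in ["wrist","scene"]:
    p,d=grab_frame(c); cv2.imwrite(f"pics/{c}2.png",p)
```

```text
-0.0004888608468063535
```

View pics/wrist2.png

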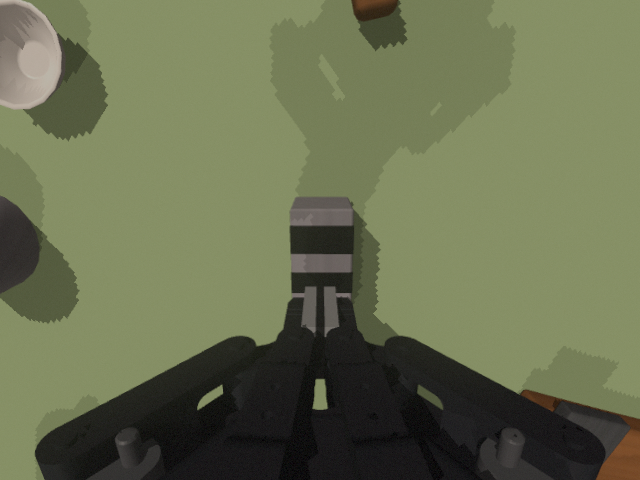

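View pics/scene2.png

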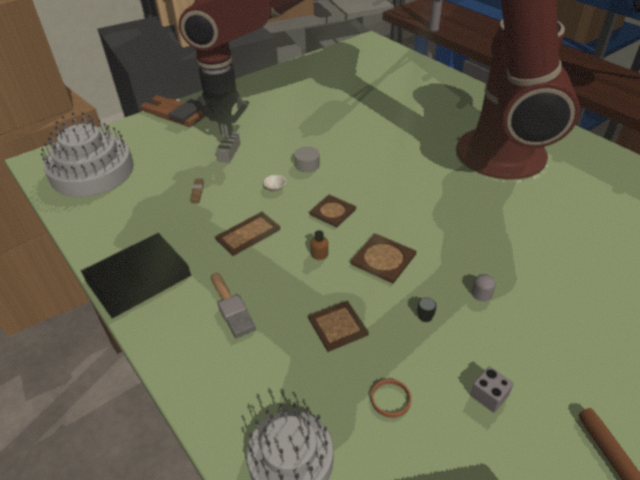

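```bash
cat >> h.py <<'E'
def proj(cam,X):
    q=camera_params(cam);T=np.linalg.inv(q["world_from_camera"]);X=np.atleast_2d(X)
    Y=X@T[:3,:3].T+T[:3,3]; Y=Y*[1,-1,-1]
    return cv2.projectPoints(Y,np.zeros(3),np.zeros(3),q["mtx"],q["distortion"])[0][:,0]
E
python3 - <<'E'
from h import *
s=status.state();t=s["tool_pos"]
R=40*np.pi/180; e=np.array([np.cos(R),np.sin(R),0])
print("tcp",proj("wrist",t), "grasp",proj("wrist",t+[0,0,.0187]), "tcp+.03",proj("wrist",t+[0,0,.04]))
c=np.array([.509,-.421,.034])
print("ends",proj("wrist",[c-e*.042,c,c+e*.042]))
print("top tcp",proj("top",t+[0,0,.0187]),proj("top",c))
p,d=grab_frame("top");cv2.imwrite("pics/t2.png",cv2.resize(p[170:320,430:630],None,fx=4,fy=4))
p,d=grab_frame("wrist");
m=np.zeros((480,640),bool);m[300:335,300:340]=1
P=cloud("wrist",d,m); 
for r in range(200,400,10):
  print(r,[np.round(cloud("wrist",d,(lambda a:(a.__setitem__((r,k),True),a)[1])(np.zeros((480,640),bool))),3).tolist() for k in (310,330)])
E
```

```text
tcp [[320.6988451  272.61011171]] grasp [[320.78481653 286.58441135]] tcp+.03 [[320.90611587 306.34369013]]
ends [[320.99911268 361.07521962]
 [321.13943216 288.95815727]
 [321.29329818 204.55455348]]
top tcp [[514.54796794 242.00548668]] [[515.44390675 240.90210741]]
200 [[[0.536, -0.391, 0.013]], [[0.543, -0.399, 0.013]]]
210 [[[0.536, -0.392, 0.032]], [[0.541, -0.399, 0.031]]]
220 [[[0.532, -0.395, 0.032]], [[0.538, -0.402, 0.032]]]
230 [[[0.528, -0.398, 0.033]], [[0.534, -0.405, 0.032]]]
240 [[[0.524, -0.401, 0.032]], [[0.531, -0.408, 0.034]]]
250 [[[0.52, -0.404, 0.032]], [[0.527, -0.412, 0.033]]]
260 [[[0.517, -0.407, 0.033]], [[0.523, -0.415, 0.032]]]
270 [[[0.512, -0.411, 0.032]], [[0.519, -0.418, 0.032]]]
280 [[[0.508, -0.414, 0.032]], [[0.515, -0.422, 0.033]]]
290 [[[0.513, -0.412, 0.054]], [[0.518, -0.418, 0.054]]]
300 [[[0.513, -0.412, 0.063]], [[0.518, -0.418, 0.063]]]
310 [[[0.513, -0.412, 0.071]], [[0.518, -0.418, 0.072]]]
320 [[[0.513, -0.412, 0.078]], [[0.518, -0.418, 0.079]]]
330 [[[0.514, -0.412, 0.087]], [[0.518, -0.417, 0.087]]]
340 [[[0.514, -0.412, 0.093]], [[0.518, -0.417, 0.093]]]
350 [[[0.514, -0.412, 0.097]], [[0.518, -0.417, 0.097]]]
360 [[[0.513, -0.413, 0.101]], [[0.518, -0.417, 0.103]]]
370 [[[0.505, -0.419, 0.093]], [[0.515, -0.419, 0.102]]]
380 [[[0.503, -0.421, 0.095]], [[0.507, -0.426, 0.095]]]
390 [[[0.499, -0.424, 0.093]], [[0.504, -0.429, 0.095]]]
```

View pics/t2.png

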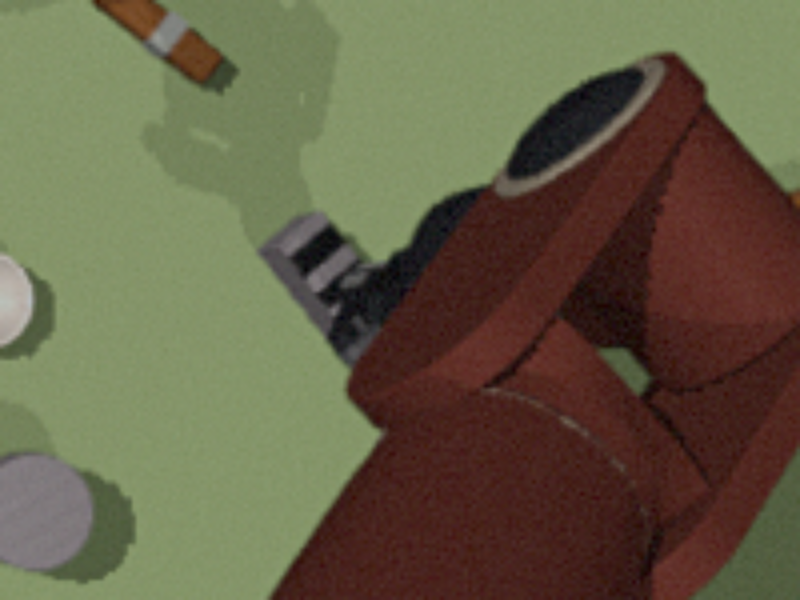

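Run:
```python
from h import *
s=status.state();t=s["tool_pos"];print(t,s["joint_pos"],camera_params("wrist")["world_from_camera"][:3,3])
print(proj("scene",t),proj("scene",t+[0,0,.04]))
p,d=grab_frame("scene");cv2.imwrite("pics/s3.png",cv2.resize(p[70:190,150:310],None,fx=5,fy=5,interpolation=cv2.INTER_CUBIC))
m=np.ones((480,640),bool);m[:70]=0;m[190:]=0;m[:,:150]=0;m[:,310:]=0
P=cloud("scene",d,m);k=(np.hypot(P[:,0]-t[0],P[:,1]-t[1])<.03)
print(np.histogram(P[k,2],bins=np.arange(-.01,.15,.01)))
```

```text
[ 0.50718594 -0.42226988  0.00773686] [-8.06958825e-01  3.02121022e-01  1.65481359e+00 -4.73384894e-07
  1.18480727e+00  6.50366725e-02] [ 0.56415931 -0.37383398  0.1883693 ]
[[229.32325595 149.76570798]] [[227.02603411 135.71915752]]
(array([ 26,  56,  33,  33, 152,   2,  34,  44,  54,  36,  86,  90,  64,
        62,  81]), array([-0.01,  0.  ,  0.01,  0.02,  0.03,  0.04,  0.05,  0.06,  0.07,
        0.08,  0.09,  0.1 ,  0.11,  0.12,  0.13,  0.14]))
```

View pics/s3.png

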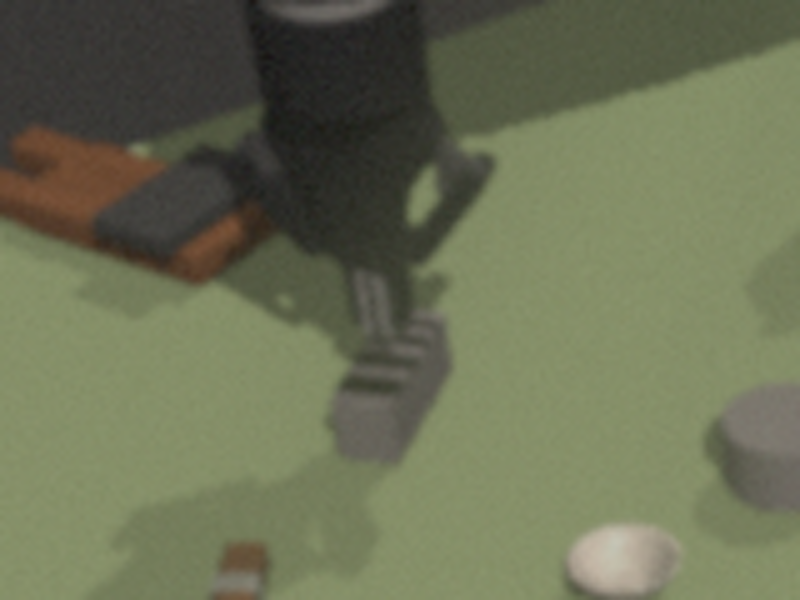

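Run:
```python
from h import *
s=status.state();t=s["tool_pos"]
p,d=grab_frame("wrist")
for k in (308,331):
  for r in range(280,296):
    m=np.zeros((480,640),bool);m[r,k]=1;print(k,r,p[r,k],cloud("wrist",d,m).round(4).tolist())
print([ (x,getattr(manip,x)) for x in dir(manip) if x[0]!='_'])
```

```text
308 280 [29 37 37] [[0.5079, -0.4135, 0.0322]]
308 281 [32 42 42] [[0.5076, -0.4138, 0.0325]]
308 282 [34 40 39] [[0.5072, -0.4141, 0.0325]]
308 283 [32 38 38] [[0.5066, -0.4146, 0.032]]
308 284 [32 38 36] [[0.5062, -0.4148, 0.0322]]
308 285 [28 37 35] [[0.5062, -0.4149, 0.0333]]
308 286 [61 67 69] [[0.5116, -0.4111, 0.0487]]
308 287 [88 93 97] [[0.5122, -0.4108, 0.0512]]
308 288 [ 93 100 103] [[0.5122, -0.4108, 0.0523]]
308 289 [ 92  99 102] [[0.512, -0.411, 0.0526]]
308 290 [90 95 99] [[0.5117, -0.4112, 0.0528]]
308 291 [ 93 100 102] [[0.5121, -0.411, 0.0548]]
308 292 [ 91  97 101] [[0.5125, -0.4108, 0.0566]]
308 293 [ 91  97 102] [[0.5123, -0.4109, 0.0572]]
308 294 [ 92  98 102] [[0.5122, -0.411, 0.0579]]
308 295 [ 92  98 101] [[0.5125, -0.4108, 0.0594]]
331 280 [29 34 35] [[0.5151, -0.4222, 0.032]]
331 281 [27 34 31] [[0.515, -0.4223, 0.0329]]
331 282 [27 35 32] [[0.5146, -0.4226, 0.0329]]
331 283 [19 30 29] [[0.514, -0.4232, 0.0322]]
331 284 [28 32 32] [[0.5134, -0.4237, 0.0317]]
331 285 [27 33 32] [[0.5134, -0.4236, 0.033]]
331 286 [56 61 63] [[0.5182, -0.4189, 0.0488]]
331 287 [84 91 93] [[0.5188, -0.4182, 0.0518]]
331 288 [90 96 98] [[0.5187, -0.4183, 0.0524]]
331 289 [ 91  97 101] [[0.5187, -0.4182, 0.0536]]
331 290 [ 92  97 101] [[0.5186, -0.4184, 0.0542]]
331 291 [ 91  96 102] [[0.5185, -0.4183, 0.0552]]
331 292 [90 95 99] [[0.5187, -0.4182, 0.0566]]
331 293 [ 89  96 100] [[0.5182, -0.4186, 0.0561]]
331 294 [ 92  98 101] [[0.5182, -0.4185, 0.0573]]
331 295 [ 89  96 100] [[0.5183, -0.4184, 0.0586]]
[('IKError', <class 'plant.IKError'>), ('grip_point_offset', 0.0187)]
```

Both cameras agree that the shut fingertips are at about z = 0.050 while the state reads 0.008. The real tips therefore sit about 42 mm above the reported TCP, and the jaws closed over the block without touching it. I'll apply that offset, open the jaws and go lower in force-checked steps.

>>> play_rows:
  deltas:
    - [[0,0,0],0]
    - [[0,0,0],0]
    - [[0,0,-0.005],0]
    - [[0,0,-0.012],0]
    - [[0,0,-0.02],0]
  grip: 0.4

```text
time: 3.92
tool_pos: [0.5071, -0.4222, -0.013]
tool_rot: [-0.0, 0.94, 0.342, -0.0]
contact_force: [-0.1, -0.1, -0.2]
gripper_width: 0.699
```

>>> play_rows:
  deltas:
    - [[0,0,-0.008],0]
    - [[0,0,-0.016],0]
    - [[0,0,-0.02],0]
    - [[0,0,-0.02],0]

```text
time: 4.42
tool_pos: [0.507, -0.4221, -0.0327]
tool_rot: [-0.0, 0.94, 0.342, -0.0]
contact_force: [0.4, 1.1, 0.3]
gripper_width: 0.704
```

Run:
```python
from h import *
s=status.state();print(s["tool_pos"],s["contact_force"],s["gripper_width"])
p,d=grab_frame("wrist");cv2.imwrite("pics/w4.png",p)
p,d=grab_frame("scene");cv2.imwrite("pics/s4.png",cv2.resize(p[70:190,150:310],None,fx=5,fy=5,interpolation=cv2.INTER_CUBIC))
```

```text
[ 0.50698682 -0.42208904 -0.0327178 ] [0.39136955 1.105933   0.26442982] 0.7035169074781019
```

View pics/w4.png

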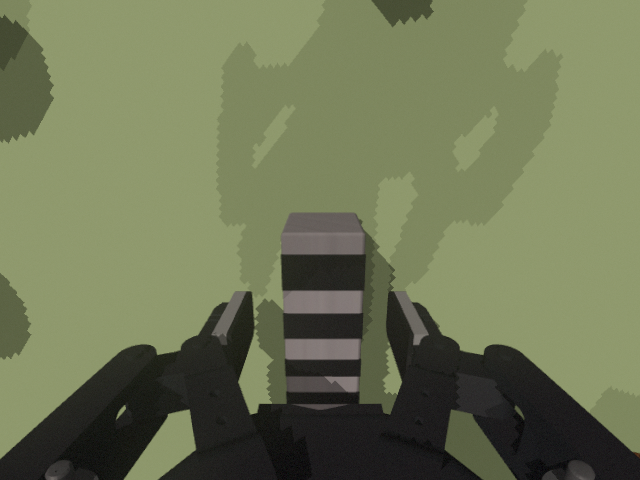

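View pics/s4.png

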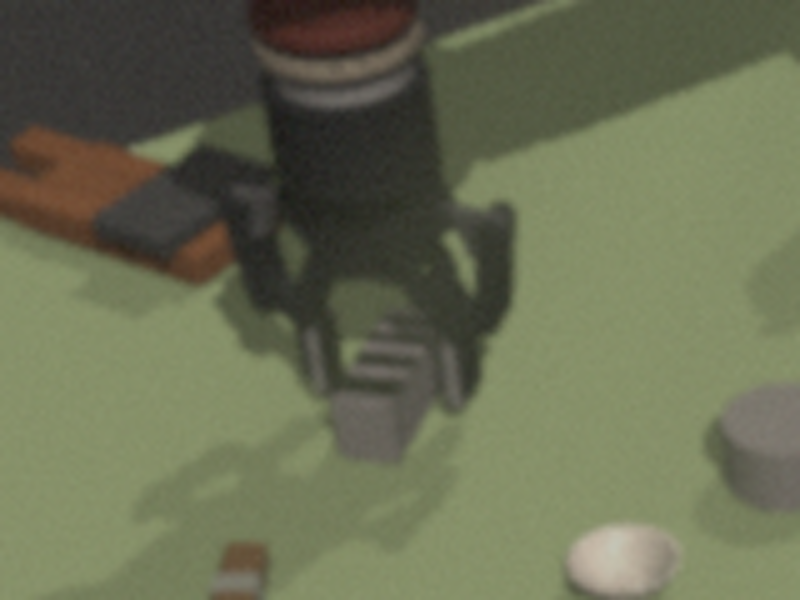

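The jaws now straddle the block on both sides, which spans columns 282-365. I'll close them.

>>> play_rows:
  deltas:
    - [[0,0,0],0]
    - [[0,0,0],0]
    - [[0,0,0],0]
    - [[0,0,0],0]
  grip: -1

```text
time: 5.03
tool_pos: [0.5077, -0.4229, -0.0315]
tool_rot: [0.001, 0.94, 0.342, 0.0]
contact_force: [-0.1, -1.2, 1.9]
gripper_width: 0.337
```

>>> play_rows:
  deltas:
    - [[0,0,0.01],0]
    - [[0,0,0.03],0]
    - [[0,0,0.06],0]
    - [[0,0,0.09],0]
    - [[0,0,0.12],0]

```text
time: 5.65
tool_pos: [0.5068, -0.4218, 0.0891]
tool_rot: [-0.0, 0.94, 0.342, -0.0]
contact_force: [0.6, 0.2, -6.7]
gripper_width: 0.341
```

Run:
```python
from h import *
s=status.state();print(s["tool_pos"],s["contact_force"],s["gripper_width"])
p,d=grab_frame("wrist");cv2.imwrite("pics/w5.png",p)
for k in (250,275,290,320):
  for r in range(290,340,4):
    m=np.zeros((480,640),bool);m[r,k]=1;print(k,r,cloud("wrist",d,m).round(3).tolist(),end=' ')
```

```text
[ 0.50676037 -0.42177845  0.08907292] [ 0.63543874  0.24511769 -6.74168825] 0.34123222645553053
250 290 [[0.429, -0.413, 0.003]] 250 294 [[0.426, -0.415, 0.004]] 250 298 [[0.424, -0.417, 0.006]] 250 302 [[0.42, -0.419, 0.004]] 250 306 [[0.416, -0.422, 0.003]] 250 310 [[0.414, -0.424, 0.004]] 250 314 [[0.496, -0.398, 0.154]] 250 318 [[0.496, -0.398, 0.156]] 250 322 [[0.496, -0.399, 0.16]] 250 326 [[0.497, -0.399, 0.162]] 250 330 [[0.504, -0.397, 0.176]] 250 334 [[0.504, -0.397, 0.179]] 250 338 [[0.504, -0.398, 0.181]] 275 290 [[0.504, -0.402, 0.14]] 275 294 [[0.505, -0.402, 0.145]] 275 298 [[0.505, -0.402, 0.149]] 275 302 [[0.505, -0.403, 0.152]] 275 306 [[0.506, -0.403, 0.156]] 275 310 [[0.505, -0.403, 0.157]] 275 314 [[0.506, -0.404, 0.161]] 275 318 [[0.506, -0.404, 0.164]] 275 322 [[0.506, -0.404, 0.167]] 275 326 [[0.507, -0.404, 0.17]] 275 330 [[0.506, -0.405, 0.171]] 275 334 [[0.504, -0.406, 0.17]] 275 338 [[0.503, -0.407, 0.17]] 290 290 [[0.516, -0.402, 0.158]] 290 294 [[0.515, -0.403, 0.159]] 290 298 [[0.513, -0.404, 0.158]] 290 302 [[0.513, -0.405, 0.16]] 290 306 [[0.511, -0.406, 0.158]] 290 310 [[0.51, -0.407, 0.159]] 290 314 [[0.508, -0.409, 0.158]] 290 318 [[0.507, -0.41, 0.158]] 290 322 [[0.506, -0.411, 0.159]] 290 326 [[0.504, -0.412, 0.158]] 290 330 [[0.503, -0.413, 0.159]] 290 334 [[0.502, -0.414, 0.159]] 290 338 [[0.5, -0.415, 0.158]] 320 290 [[0.523, -0.411, 0.158]] 320 294 [[0.522, -0.412, 0.158]] 320 298 [[0.521, -0.413, 0.159]] 320 302 [[0.52, -0.414, 0.159]] 320 306 [[0.519, -0.415, 0.159]] 320 310 [[0.517, -0.416, 0.159]] 320 314 [[0.515, -0.417, 0.158]] 320 318 [[0.515, -0.418, 0.16]] 320 322 [[0.513, -0.419, 0.159]] 320 326 [[0.512, -0.42, 0.159]] 320 330 [[0.511, -0.422, 0.159]] 320 334 [[0.509, -0.423, 0.159]] 320 338 [[0.508, -0.424, 0.159]]
```

View pics/w5.png

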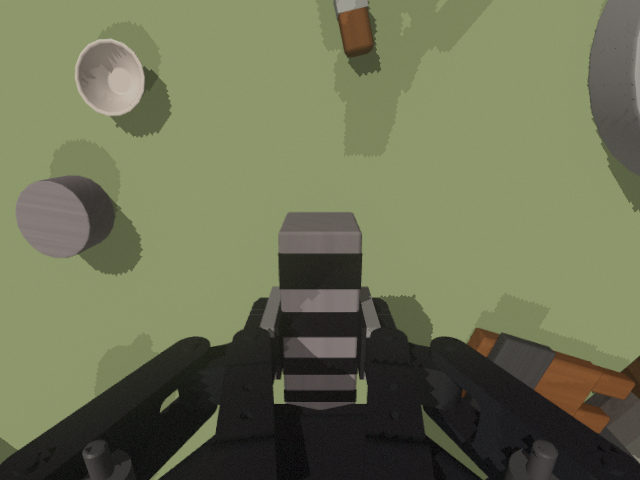

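The swage block is held: 6.7 N on the wrist, centred between the pads. I'll carry it to the long holder.

>>> play_rows:
  deltas:
    - [[0.008,0.018,0],-0.05]
    - [[0.022,0.05,0],-0.14]
    - [[0.04,0.09,0],-0.25]
    - [[0.058,0.13,0],-0.36]
    - [[0.076,0.17,0],-0.47]

```text
time: 6.32
tool_pos: [0.5831, -0.2507, 0.0873]
tool_rot: [-0.0, 0.994, 0.112, -0.0]
contact_force: [0.4, -1.1, -6.6]
gripper_width: 0.341
```

>>> play_rows:
  deltas:
    - [[0.016,0.037,0],-0.1]
    - [[0.032,0.072,0],-0.18]
    - [[0.042,0.098,0],-0.21]
    - [[0.046,0.108,0],-0.21]
    - [[0.046,0.108,0],-0.21]

```text
time: 6.95
tool_pos: [0.6289, -0.1441, 0.0874]
tool_rot: [0.0, 1.0, 0.01, -0.0]
contact_force: [-0.2, -0.8, -6.5]
gripper_width: 0.34
```

```bash
cat >> h.py <<'E'
def look(tag):
    s=status.state();w=s["tool_rot"];a=np.degrees(2*np.arctan2(w[2],w[1]));print("t",round(s["time"],2),"tcp",s["tool_pos"].round(4),"xang",round(a,1),"F",s["contact_force"].round(1),"w",round(s["gripper_width"],3))
    p,d=grab_frame("wrist");cv2.imwrite(f"pics/{tag}.png",p);return s,p,d
def pt(cam,d,u,v):
    m=np.zeros((480,640),bool);m[v,u]=1;return cloud(cam,d,m).round(4).tolist()
E
python3 - <<'E'
from h import *
s,p,d=look("w6")
meas("wrist",["long_holder","swage_block"],d)
for r in range(205,250,3): print(r,pt("wrist",d,320,r),p[r,320])
E
```

```text
t 6.95 tcp [ 0.6289 -0.1441  0.0874] xang 1.2 F [-0.2 -0.8 -6.5] w 0.34
long_holder 0.93 [272.0, 150.0, 358.0, 254.0] ctr [0.6514, -0.141] mean [0.6673, -0.1395] size [0.079, 0.064] ang 2.3 z95 0.0095
swage_block 0.75 [279.0, 211.0, 362.0, 411.0] ctr [0.6316, -0.1452] mean [0.6393, -0.1447] size [0.079, 0.031] ang 1.6 z95 0.1527
swage_block 0.35 [424.0, 431.0, 462.0, 460.0] ctr [0.5289, -0.2244] mean [0.5777, -0.2009] size [0.264, 0.005] ang 25.6 z95 0.2076
205 [[0.6506, -0.1448, 0.0044]] [ 76 119 157]
208 [[0.6482, -0.1449, 0.0047]] [ 80 123 159]
211 [[0.6456, -0.1449, 0.0034]] [ 72 105 137]
214 [[0.6706, -0.1443, 0.1243]] [70 75 82]
217 [[0.6706, -0.1443, 0.1296]] [72 76 83]
220 [[0.6708, -0.1443, 0.1359]] [74 77 85]
223 [[0.6708, -0.1443, 0.1406]] [73 76 84]
226 [[0.6708, -0.1443, 0.145]] [70 74 81]
229 [[0.6708, -0.1443, 0.1492]] [73 77 83]
232 [[0.6703, -0.1443, 0.1514]] [102 105 116]
235 [[0.6694, -0.1443, 0.1522]] [114 116 125]
238 [[0.6682, -0.1444, 0.1519]] [114 116 125]
241 [[0.6666, -0.1444, 0.1504]] [114 117 127]
244 [[0.6657, -0.1444, 0.1508]] [114 117 125]
247 [[0.6649, -0.1444, 0.1519]] [114 116 125]
```

View pics/w6.png

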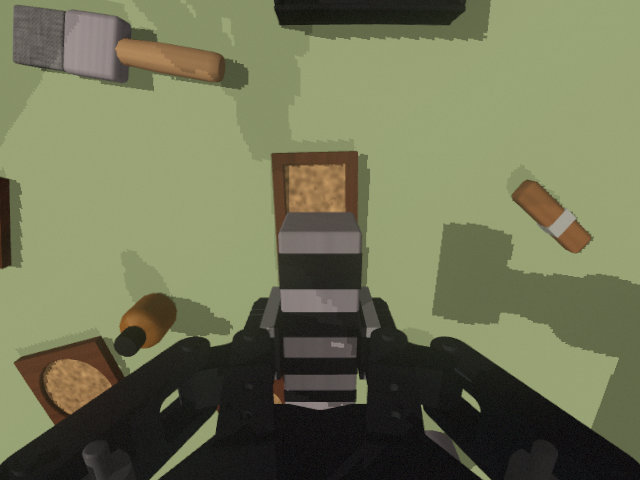

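The block is in line over the long holder, and its far end gives a centre equal to the TCP. I'll lower it, slowing down at the end.

>>> play_rows:
  deltas:
    - [[0.002,0.002,-0.015],0.01]
    - [[0.002,0.002,-0.04],0.01]
    - [[0.002,0.002,-0.065],0.01]
    - [[0.002,0.002,-0.085],0.01]
    - [[0.002,0.002,-0.095],0.01]

```text
time: 7.72
tool_pos: [0.6299, -0.1422, -0.0095]
tool_rot: [-0.001, 1.0, 0.014, -0.001]
contact_force: [0.3, -0.0, -6.0]
gripper_width: 0.336
```

>>> play_rows:
  deltas:
    - [[0,0,-0.004],0]
    - [[0,0,-0.008],0]
    - [[0,0,-0.012],0]
    - [[0,0,-0.014],0]
    - [[0,0,-0.014],0]

```text
time: 8.35
tool_pos: [0.6312, -0.1423, -0.0212]
tool_rot: [-0.0, 1.0, 0.014, -0.0]
contact_force: [0.4, -0.4, -6.0]
gripper_width: 0.341
```

>>> play_rows:
  deltas:
    - [[0,0,-0.002],0]
    - [[0,0,-0.003],0]
    - [[0,0,-0.003],0]

```text
time: 8.72
tool_pos: [0.6311, -0.1423, -0.0243]
tool_rot: [-0.0, 1.0, 0.014, -0.0]
contact_force: [0.1, 0.7, -6.6]
gripper_width: 0.339
```

>>> play_rows:
  deltas:
    - [[0,0,-0.0015],0]
    - [[0,0,-0.0025],0]
    - [[0,0,-0.0025],0]

```text
time: 9.1
tool_pos: [0.6313, -0.1423, -0.0264]
tool_rot: [0.0, 1.0, 0.014, 0.0]
contact_force: [-0.6, -0.2, -4.2]
gripper_width: 0.34
```

>>> play_rows:
  deltas:
    - [[0,0,-0.001],0]
    - [[0,0,-0.0015],0]

```text
time: 9.35
tool_pos: [0.6313, -0.1424, -0.0265]
tool_rot: [-0.0, 1.0, 0.014, -0.0]
contact_force: [-6.8, 1.9, 7.0]
gripper_width: 0.338
```

That's contact with the cork. I'll release and rise.

>>> play_rows:
  deltas:
    - [[0,0,0],0]
    - [[0,0,0],0]
    - [[0,0,0.002],0]
  grip: 0.3

```text
time: 9.72
tool_pos: [0.6317, -0.1425, -0.0258]
tool_rot: [0.0, 1.0, 0.014, 0.0]
contact_force: [-0.9, 0.7, -0.3]
gripper_width: 0.648
```

>>> play_rows:
  deltas:
    - [[0,0,0.02],0]
    - [[0,0,0.05],0]
    - [[0,0,0.09],0]
    - [[0,0,0.13],0]
    - [[0,0,0.15],0]

```text
time: 10.35
tool_pos: [0.6331, -0.1429, 0.1286]
tool_rot: [0.001, 1.0, 0.014, 0.003]
contact_force: [-0.1, -0.2, -0.7]
gripper_width: 0.651
```

Run:
```python
from h import *
s,p,d=look("w7")
meas("wrist",["long_holder","swage_block"],d)
```

```text
t 10.35 tcp [ 0.6331 -0.1429  0.1286] xang 1.7 F [-0.1 -0.2 -0.7] w 0.651
long_holder 0.56 [282.0, 156.0, 354.0, 281.0] ctr [0.632, -0.1407] mean [0.6406, -0.1393] size [0.118, 0.064] ang 2.6 z95 0.0088
swage_block 0.65 [302.0, 174.0, 339.0, 280.0] ctr [0.6303, -0.1412] mean [0.6325, -0.1412] size [0.084, 0.03] ang 1.7 z95 0.0352
```

View pics/w7.png

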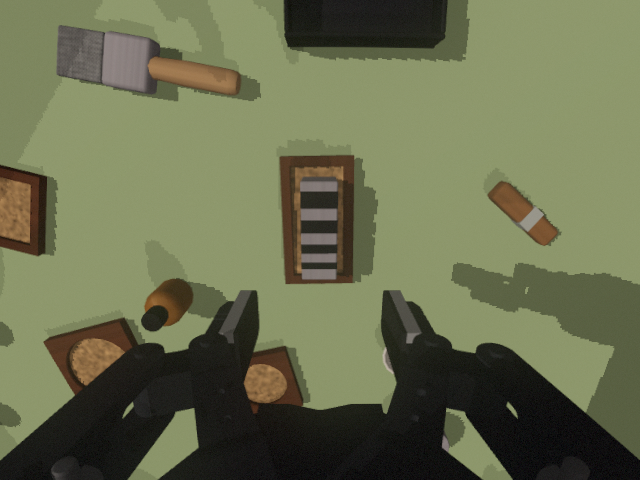

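The swage block sits about 2 mm off centre in its pocket, 1° off in line. The disc is next.

>>> play_rows:
  deltas:
    - [[-0.02,-0.01,0.01],0]
    - [[-0.065,-0.031,0.01],0]
    - [[-0.115,-0.055,0.01],0]
    - [[-0.165,-0.079,0.01],0]
    - [[-0.21,-0.1,0.01],0]
  grip: 1

```text
time: 11.12
tool_pos: [0.4183, -0.2419, 0.1311]
tool_rot: [-0.001, 1.0, 0.014, -0.002]
contact_force: [0.0, -0.1, -0.1]
gripper_width: 1.0
```

>>> play_rows:
  deltas:
    - [[-0.022,-0.01,0],0]
    - [[-0.032,-0.016,0],0]
    - [[-0.032,-0.016,0],0]

```text
time: 11.5
tool_pos: [0.3887, -0.258, 0.1326]
tool_rot: [-0.001, 1.0, 0.014, -0.001]
contact_force: [0.9, 0.1, -0.6]
gripper_width: 1.0
```

Run:
```python
from h import *
s,p,d=look("w8")
meas("wrist",["anvil_disc"],d)
```

```text
t 11.5 tcp [ 0.3887 -0.258   0.1326] xang 1.6 F [ 0.9  0.1 -0.6] w 1.0
anvil_disc 0.59 [285.0, 185.0, 358.0, 253.0] ctr [0.3933, -0.2578] mean [0.3944, -0.2582] size [0.059, 0.059] ang 2.5 z95 0.0342
```

View pics/w8.png

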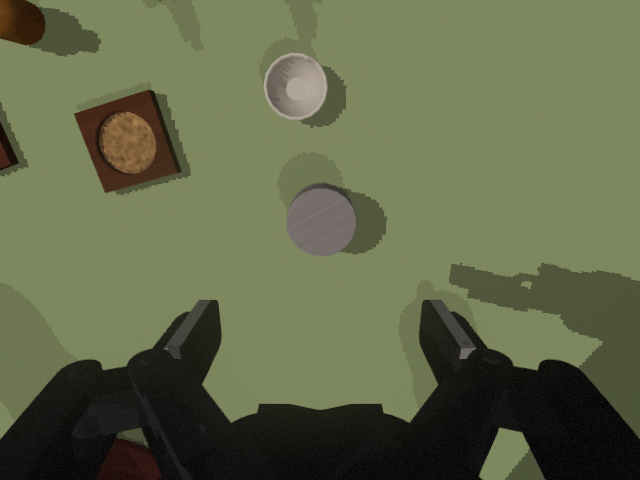

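>>> play_rows:
  deltas:
    - [[0.002,0,-0.025],0]
    - [[0.004,0,-0.06],0]
    - [[0.004,0,-0.095],0]
    - [[0.004,0,-0.12],0]
    - [[0.004,0,-0.13],0]

```text
time: 12.22
tool_pos: [0.3929, -0.2569, 0.0019]
tool_rot: [-0.001, 1.0, 0.015, -0.001]
contact_force: [0.1, 0.5, -0.2]
gripper_width: 0.999
```

>>> play_rows:
  deltas:
    - [[0,0,-0.01],0]
    - [[0,0,-0.02],0]
    - [[0,0,-0.03],0]
    - [[0,0,-0.0365],0]
    - [[0,0,-0.0365],0]

```text
time: 12.85
tool_pos: [0.3928, -0.2581, -0.0332]
tool_rot: [-0.0, 1.0, 0.014, -0.0]
contact_force: [0.2, 0.3, -0.4]
gripper_width: 0.999
```

>>> play_rows:
  deltas:
    - [[0,0,0],0]
    - [[0,0,0],0]
    - [[0,0,0],0]
    - [[0,0,0],0]
  grip: -1

```text
time: 13.35
tool_pos: [0.3938, -0.2592, -0.0317]
tool_rot: [0.001, 1.0, 0.014, 0.001]
contact_force: [-1.4, -1.3, 5.9]
gripper_width: 0.676
```

>>> play_rows:
  deltas:
    - [[0,0,0.008],0]
    - [[0,0,0.025],0]
    - [[0,0,0.055],0]
    - [[0,0,0.09],0]
    - [[0,0,0.12],0]

```text
time: 13.98
tool_pos: [0.3927, -0.2577, 0.0883]
tool_rot: [-0.0, 1.0, 0.014, -0.0]
contact_force: [0.2, -0.5, -8.7]
gripper_width: 0.678
```

Run:
```python
from h import *
s,p,d=look("w9")
meas("wrist",["anvil_disc"],d)
for r in range(200,300,8): print(r,pt("wrist",d,320,r))
```

```text
t 13.97 tcp [ 0.3927 -0.2577  0.0883] xang 1.7 F [ 0.2 -0.5 -8.7] w 0.678
anvil_disc 0.94 [244.0, 243.0, 394.0, 394.0] ctr [0.3938, -0.2595] mean [0.3993, -0.2592] size [0.06, 0.058] ang 3.2 z95 0.1564
200 [[0.4203, -0.2595, 0.001]]
208 [[0.4139, -0.2597, 0.0015]]
216 [[0.4076, -0.2599, 0.0026]]
224 [[0.4007, -0.2601, 0.0016]]
232 [[0.3941, -0.2603, 0.0018]]
240 [[0.3875, -0.2605, 0.0026]]
248 [[0.4228, -0.2587, 0.132]]
256 [[0.423, -0.2586, 0.1427]]
264 [[0.4229, -0.2586, 0.1514]]
272 [[0.4215, -0.2586, 0.156]]
280 [[0.418, -0.2587, 0.1552]]
288 [[0.4144, -0.2588, 0.1545]]
296 [[0.412, -0.2588, 0.1561]]
```

View pics/w9.png

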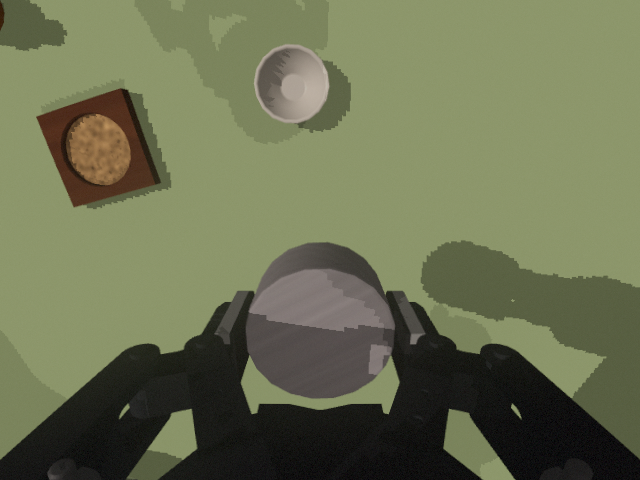

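The disc is held level; its top is at z≈.155, so its underside is 33 mm above the reported TCP z. I'll carry it to the large round holder.

>>> play_rows:
  deltas:
    - [[0.004,0.018,0],0]
    - [[0.012,0.054,0],0]
    - [[0.02,0.094,0],0]
    - [[0.028,0.134,0],0]
    - [[0.037,0.174,0],0]

```text
time: 14.7
tool_pos: [0.4284, -0.0816, 0.0846]
tool_rot: [-0.001, 1.0, 0.014, -0.002]
contact_force: [0.4, -1.1, -8.6]
gripper_width: 0.675
```

>>> play_rows:
  deltas:
    - [[0.009,0.04,0],0]
    - [[0.018,0.08,0],0]
    - [[0.026,0.12,0],0]
    - [[0.033,0.15,0],0]
    - [[0.036,0.168,0],0]

```text
time: 15.32
tool_pos: [0.4639, 0.0859, 0.0846]
tool_rot: [-0.0, 1.0, 0.015, -0.002]
contact_force: [-0.7, 0.3, -8.5]
gripper_width: 0.676
```

>>> play_rows:
  deltas:
    - [[0,0,0],0]

```text
time: 15.45
tool_pos: [0.4639, 0.0853, 0.0848]
tool_rot: [-0.0, 1.0, 0.016, -0.002]
contact_force: [0.0, -0.6, -8.9]
gripper_width: 0.679
```

Run:
```python
from h import *
s,p,d=look("w10")
meas("wrist",["anvil_disc","large_round_holder"],d)
```

```text
t 15.45 tcp [0.4639 0.0853 0.0848] xang 1.8 F [ 0.  -0.6 -8.9] w 0.679
anvil_disc 0.68 [245.0, 244.0, 396.0, 398.0] ctr [0.4637, 0.0842] mean [0.469, 0.0844] size [0.06, 0.058] ang 2.2 z95 0.1504
large_round_holder 0.87 [242.0, 157.0, 391.0, 274.0] ctr [0.4667, 0.0858] mean [0.4815, 0.0857] size [0.094, 0.095] ang 17.3 z95 0.0104
```

View pics/w10.png

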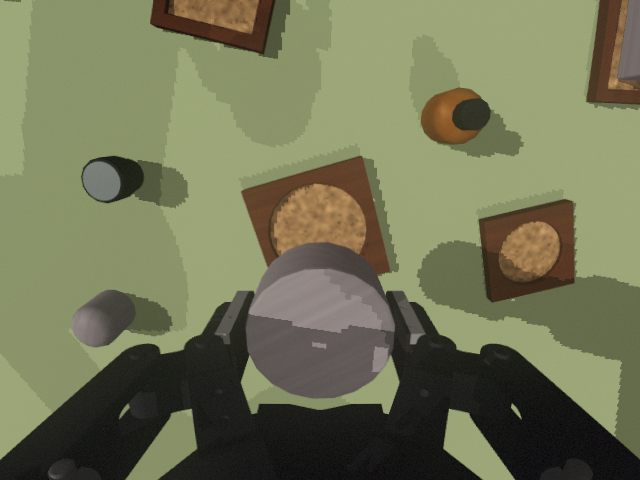

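>>> play_rows:
  deltas:
    - [[0.0025,0,-0.015],0]
    - [[0.0025,0,-0.04],0]
    - [[0.0025,0,-0.065],0]
    - [[0.0025,0,-0.085],0]
    - [[0.0025,0,-0.095],0]

```text
time: 16.23
tool_pos: [0.4671, 0.0831, -0.0101]
tool_rot: [0.0, 1.0, 0.014, -0.002]
contact_force: [-0.5, 0.1, -9.4]
gripper_width: 0.681
```

>>> play_rows:
  deltas:
    - [[0,0,-0.004],0]
    - [[0,0,-0.008],0]
    - [[0,0,-0.011],0]
    - [[0,0,-0.014],0]
    - [[0,0,-0.014],0]

```text
time: 16.85
tool_pos: [0.4686, 0.0837, -0.0217]
tool_rot: [0.0, 1.0, 0.014, -0.0]
contact_force: [0.3, 0.1, -8.9]
gripper_width: 0.678
```

>>> play_rows:
  deltas:
    - [[0,0,-0.0015],0]
    - [[0,0,-0.0025],0]
    - [[0,0,-0.0025],0]

```text
time: 17.23
tool_pos: [0.4686, 0.0837, -0.0243]
tool_rot: [-0.0, 1.0, 0.014, -0.0]
contact_force: [-0.0, 1.1, -9.1]
gripper_width: 0.674
```

>>> play_rows:
  deltas:
    - [[-0.001,0.001,-0.0015],0]
    - [[-0.002,0.001,-0.0025],0]
    - [[-0.002,0.001,-0.0025],0]

```text
time: 17.6
tool_pos: [0.4669, 0.0848, -0.0265]
tool_rot: [-0.0, 1.0, 0.014, 0.0]
contact_force: [0.2, 0.2, -7.3]
gripper_width: 0.677
```

>>> play_rows:
  deltas:
    - [[0,0,-0.001],0]
    - [[0,0,-0.0015],0]

```text
time: 17.85
tool_pos: [0.4669, 0.0848, -0.0266]
tool_rot: [0.0, 1.0, 0.014, -0.001]
contact_force: [-7.9, 0.9, 9.3]
gripper_width: 0.68
```

>>> play_rows:
  deltas:
    - [[0,0,0],0]
    - [[0,0,0],0]
    - [[0,0,0.002],0]
  grip: 1

```text
time: 18.23
tool_pos: [0.4674, 0.0847, -0.0257]
tool_rot: [-0.0, 1.0, 0.014, 0.001]
contact_force: [0.0, -1.0, -0.8]
gripper_width: 1.0
```

>>> play_rows:
  deltas:
    - [[0,0,0.02],0]
    - [[0,0,0.05],0]
    - [[0,0,0.09],0]
    - [[0,0,0.13],0]
    - [[0,0,0.15],0]

```text
time: 18.85
tool_pos: [0.4684, 0.0847, 0.1271]
tool_rot: [0.0, 1.0, 0.014, 0.003]
contact_force: [-0.7, 0.1, -1.4]
gripper_width: 0.998
```

Run:
```python
from h import *
s,p,d=look("w11")
meas("wrist",["anvil_disc","large_round_holder"],d)
```

```text
t 18.85 tcp [0.4684 0.0847 0.1271] xang 1.7 F [-0.7  0.1 -1.4] w 0.998
anvil_disc 0.58 [284.0, 196.0, 359.0, 265.0] ctr [0.467, 0.0854] mean [0.4684, 0.0854] size [0.059, 0.059] ang 75.0 z95 0.0387
large_round_holder 0.78 [253.0, 159.0, 379.0, 285.0] ctr [0.4646, 0.0877] mean [0.4695, 0.0888] size [0.095, 0.095] ang 17.7 z95 0.0076
```

View pics/w11.png

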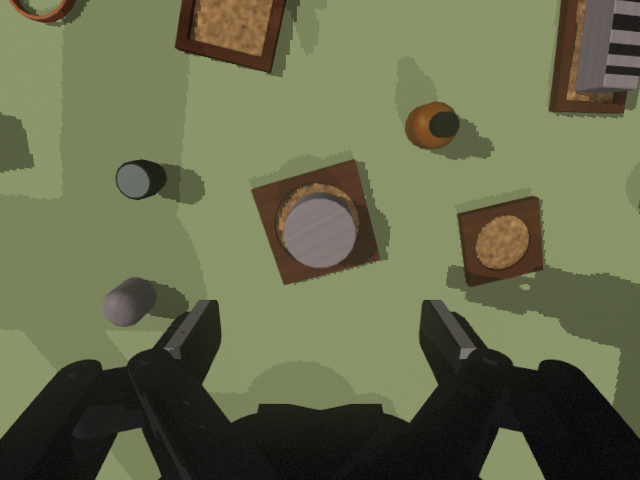

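The disc is in its pocket, about 3 mm off centre. The stake is next.

>>> play_rows:
  deltas:
    - [[-0.012,0.026,0.005],0]
    - [[-0.03,0.066,0.005],0]
    - [[-0.049,0.108,0.005],0]
    - [[-0.067,0.148,0.005],0]
    - [[-0.081,0.177,0.005],0]
  grip: 0.6

```text
time: 19.62
tool_pos: [0.3839, 0.2626, 0.1268]
tool_rot: [0.001, 1.0, 0.015, -0.001]
contact_force: [0.4, 0.7, -0.9]
gripper_width: 0.799
```

>>> play_rows:
  deltas:
    - [[0,0,0],0]
    - [[0,0,0],0]

```text
time: 19.88
tool_pos: [0.3853, 0.261, 0.1275]
tool_rot: [0.001, 1.0, 0.014, -0.001]
contact_force: [0.1, -0.1, 0.5]
gripper_width: 0.8
```

Run:
```python
from h import *
s,p,d=look("w12")
meas("wrist",["dome_stake"],d)
```

```text
t 19.88 tcp [0.3853 0.261  0.1275] xang 1.7 F [ 0.1 -0.1  0.5] w 0.8
dome_stake 0.77 [293.0, 201.0, 338.0, 246.0] ctr [0.3881, 0.2655] mean [0.3906, 0.2654] size [0.037, 0.036] ang 0.7 z95 0.0388
```

View pics/w12.png

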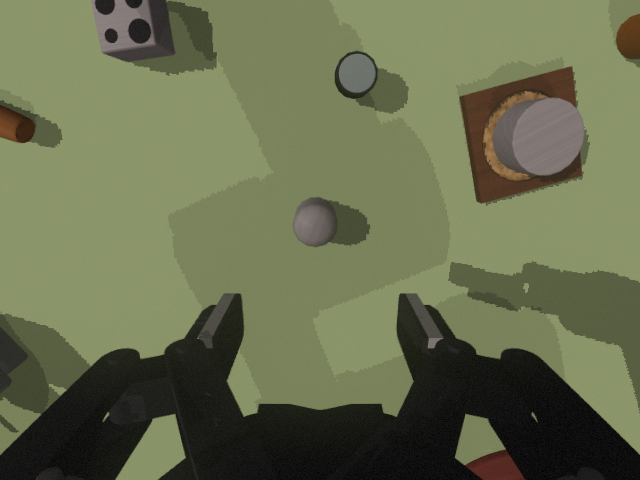

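>>> play_rows:
  deltas:
    - [[0.002,0.002,-0.025],0]
    - [[0.003,0.003,-0.06],0]
    - [[0.003,0.003,-0.095],0]
    - [[0.003,0.003,-0.12],0]
    - [[0.003,0.003,-0.13],0]

```text
time: 20.6
tool_pos: [0.3879, 0.2633, -0.003]
tool_rot: [0.001, 1.0, 0.014, -0.001]
contact_force: [-0.1, 0.1, -0.4]
gripper_width: 0.8
```

>>> play_rows:
  deltas:
    - [[0,0,-0.01],0]
    - [[0,0,-0.02],0]
    - [[0,0,-0.028],0]
    - [[0,0,-0.033],0]
    - [[0,0,-0.033],0]

```text
time: 21.22
tool_pos: [0.3885, 0.2646, -0.0345]
tool_rot: [0.0, 1.0, 0.014, -0.0]
contact_force: [-0.4, 0.3, -0.6]
gripper_width: 0.798
```

>>> play_rows:
  deltas:
    - [[0,0,0],0]
    - [[0,0,0],0]
    - [[0,0,0],0]
    - [[0,0,0],0]
  grip: -1

```text
time: 21.72
tool_pos: [0.3894, 0.2651, -0.0335]
tool_rot: [-0.0, 1.0, 0.014, 0.001]
contact_force: [-0.7, 1.2, 4.4]
gripper_width: 0.423
```

>>> play_rows:
  deltas:
    - [[0,0,0.008],0]
    - [[0,0,0.025],0]
    - [[0,0,0.055],0]
    - [[0,0,0.09],0]
    - [[0,0,0.125],0]

```text
time: 22.35
tool_pos: [0.3883, 0.2644, 0.0924]
tool_rot: [0.0, 1.0, 0.014, 0.0]
contact_force: [-0.1, -0.7, -3.2]
gripper_width: 0.423
```

Run:
```python
from h import *
s,p,d=look("w13")
meas("wrist",["dome_stake"],d)
```

```text
t 22.35 tcp [0.3883 0.2644 0.0924] xang 1.6 F [-0.1 -0.7 -3.2] w 0.423
dome_stake 0.66 [272.0, 268.0, 366.0, 381.0] ctr [0.3904, 0.2663] mean [0.3965, 0.2665] size [0.036, 0.037] ang 4.3 z95 0.1677
```

View pics/w13.png

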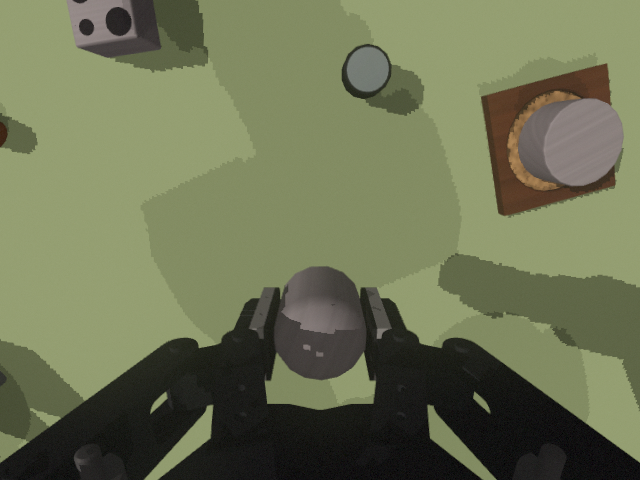

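The stake is held upright. I'll carry it to the small round holder.

>>> play_rows:
  deltas:
    - [[0.003,-0.018,0],0]
    - [[0.01,-0.054,0],0]
    - [[0.017,-0.094,0],0]
    - [[0.024,-0.134,0],0]
    - [[0.032,-0.176,0],0]

```text
time: 23.08
tool_pos: [0.4196, 0.0874, 0.0892]
tool_rot: [0.0, 1.0, 0.015, -0.001]
contact_force: [0.8, -0.2, -2.3]
gripper_width: 0.424
```

>>> play_rows:
  deltas:
    - [[0.007,-0.042,0],0]
    - [[0.015,-0.084,0],0]
    - [[0.022,-0.124,0],0]
    - [[0.028,-0.158,0],0]
    - [[0.031,-0.176,0],0]

```text
time: 23.7
tool_pos: [0.4508, -0.0884, 0.0894]
tool_rot: [-0.0, 1.0, 0.014, -0.001]
contact_force: [-0.3, -0.2, -2.6]
gripper_width: 0.42
```

>>> play_rows:
  deltas:
    - [[0,0,0],0]

```text
time: 23.82
tool_pos: [0.4511, -0.0876, 0.0899]
tool_rot: [-0.001, 1.0, 0.014, -0.001]
contact_force: [-0.0, -0.3, -2.7]
gripper_width: 0.424
```

Run:
```python
from h import *
s,p,d=look("w14")
meas("wrist",["dome_stake","small_round_holder"],d)
```

```text
t 23.82 tcp [ 0.4511 -0.0876  0.0899] xang 1.6 F [-0.  -0.3 -2.7] w 0.424
dome_stake 0.77 [273.0, 269.0, 368.0, 378.0] ctr [0.4506, -0.0858] mean [0.4564, -0.0859] size [0.035, 0.037] ang 26.7 z95 0.1616
small_round_holder 0.8 [263.0, 174.0, 371.0, 279.0] ctr [0.4537, -0.0841] mean [0.4563, -0.0842] size [0.072, 0.072] ang 15.7 z95 0.0097
```

View pics/w14.png

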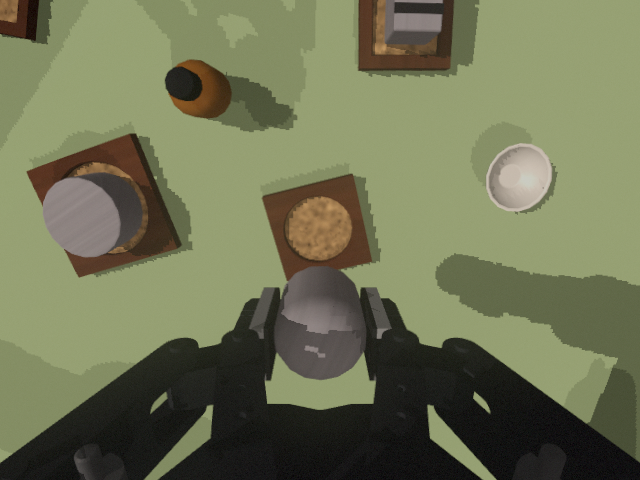

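>>> play_rows:
  deltas:
    - [[0.002,0.001,-0.015],0]
    - [[0.002,0.001,-0.04],0]
    - [[0.002,0.001,-0.065],0]
    - [[0.002,0.001,-0.088],0]
    - [[0.002,0.001,-0.1],0]

```text
time: 24.6
tool_pos: [0.4522, -0.0851, -0.0115]
tool_rot: [-0.001, 1.0, 0.015, -0.002]
contact_force: [0.2, -0.2, -3.4]
gripper_width: 0.428
```

>>> play_rows:
  deltas:
    - [[0,0,-0.004],0]
    - [[0,0,-0.008],0]
    - [[0,0,-0.011],0]
    - [[0,0,-0.014],0]
    - [[0,0,-0.014],0]

```text
time: 25.22
tool_pos: [0.4537, -0.0863, -0.0232]
tool_rot: [-0.0, 1.0, 0.014, -0.0]
contact_force: [-0.7, 0.4, -2.3]
gripper_width: 0.422
```

>>> play_rows:
  deltas:
    - [[0,0,-0.0015],0]
    - [[0,0,-0.0025],0]
    - [[0,0,-0.0025],0]

```text
time: 25.6
tool_pos: [0.4536, -0.0863, -0.0258]
tool_rot: [-0.0, 1.0, 0.014, -0.0]
contact_force: [-0.2, 0.2, -2.2]
gripper_width: 0.423
```

>>> play_rows:
  deltas:
    - [[0,0,-0.0015],0]
    - [[0,0,-0.0025],0]
    - [[0,0,-0.0025],0]

```text
time: 25.98
tool_pos: [0.4536, -0.0863, -0.0283]
tool_rot: [-0.0, 1.0, 0.014, -0.0]
contact_force: [0.6, 0.7, -2.6]
gripper_width: 0.424
```

>>> play_rows:
  deltas:
    - [[0,0,-0.001],0]
    - [[0,0,-0.001],0]

```text
time: 26.22
tool_pos: [0.4538, -0.0863, -0.0284]
tool_rot: [-0.0, 1.0, 0.014, -0.0]
contact_force: [-3.5, 1.7, 4.8]
gripper_width: 0.427
```

Seated. Release and rise.

>>> play_rows:
  deltas:
    - [[0,0,0],0]
    - [[0,0,0],0]
    - [[0,0,0.002],0]
  grip: 0.5

```text
time: 26.6
tool_pos: [0.4538, -0.0864, -0.0272]
tool_rot: [0.0, 1.0, 0.014, 0.0]
contact_force: [0.2, -0.2, 0.3]
gripper_width: 0.75
```

>>> play_rows:
  deltas:
    - [[0,0,0.02],0]
    - [[0,0,0.05],0]
    - [[0,0,0.09],0]
    - [[0,0,0.13],0]
    - [[0,0,0.15],0]

```text
time: 27.22
tool_pos: [0.4551, -0.0868, 0.1259]
tool_rot: [0.001, 1.0, 0.014, 0.002]
contact_force: [0.8, 0.5, -0.2]
gripper_width: 0.75
```

Run:
```python
from h import *
s,p,d=look("w15")
meas("wrist",["dome_stake","small_round_holder"],d)
```

```text
t 27.23 tcp [ 0.4551 -0.0868  0.1259] xang 1.7 F [ 0.8  0.5 -0.2] w 0.75
dome_stake 0.58 [295.0, 207.0, 340.0, 252.0] ctr [0.4538, -0.0859] mean [0.4564, -0.086] size [0.036, 0.037] ang 2.9 z95 0.0435
small_round_holder 0.82 [270.0, 175.0, 366.0, 266.0] ctr [0.4529, -0.0853] mean [0.4565, -0.0845] size [0.073, 0.072] ang 16.0 z95 0.0076
small_round_holder 0.61 [294.0, 208.0, 341.0, 255.0] ctr [0.4462, -0.0854] mean [0.4549, -0.0855] size [0.048, 0.038] ang 4.4 z95 0.0413
```

View pics/w15.png

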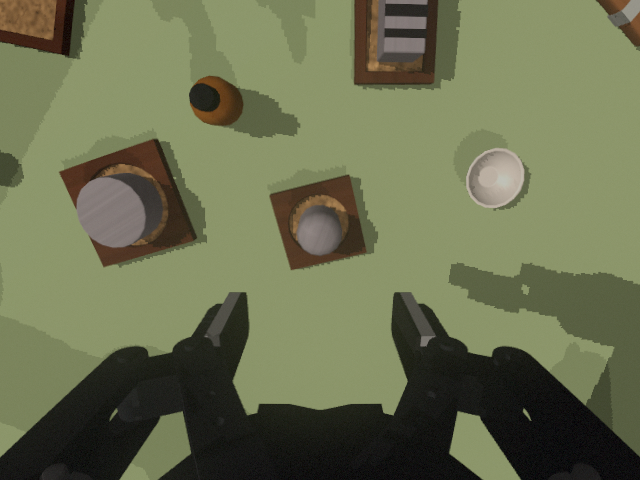

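The stake is in its pocket, about 1 mm off centre. The doming block is last.

>>> play_rows:
  deltas:
    - [[0.004,0.023,0.005],0]
    - [[0.011,0.07,0.005],0.02]
    - [[0.02,0.12,0.005],0.04]
    - [[0.029,0.17,0.005],0.06]
    - [[0.038,0.22,0.005],0.07]
  grip: 0.8

```text
time: 28.0
tool_pos: [0.4907, 0.1352, 0.1257]
tool_rot: [0.0, 0.999, 0.05, -0.001]
contact_force: [1.4, 0.0, -0.3]
gripper_width: 0.897
```

>>> play_rows:
  deltas:
    - [[0.009,0.05,0],0]
    - [[0.018,0.1,0],0]
    - [[0.027,0.15,0],0]
    - [[0.035,0.2,0],0]
    - [[0.042,0.24,0],0]

```text
time: 28.62
tool_pos: [0.5326, 0.3751, 0.125]
tool_rot: [0.001, 0.999, 0.05, -0.002]
contact_force: [0.4, 0.4, 1.1]
gripper_width: 0.9
```

>>> play_rows:
  deltas:
    - [[0.005,0.03,0],0]
    - [[0.005,0.03,0],0]

```text
time: 28.88
tool_pos: [0.5375, 0.4048, 0.125]
tool_rot: [0.001, 0.999, 0.051, -0.002]
contact_force: [-0.3, 0.1, 0.0]
gripper_width: 0.901
```

Run:
```python
from h import *
s,p,d=look("w16")
meas("wrist",["doming_block"],d)
```

```text
t 28.88 tcp [0.5375 0.4048 0.125 ] xang 5.8 F [-0.3  0.1  0. ] w 0.901
doming_block 0.79 [288.0, 192.0, 342.0, 252.0] ctr [0.5408, 0.4073] mean [0.5422, 0.4074] size [0.045, 0.044] ang 7.4 z95 0.0363
```

View pics/w16.png

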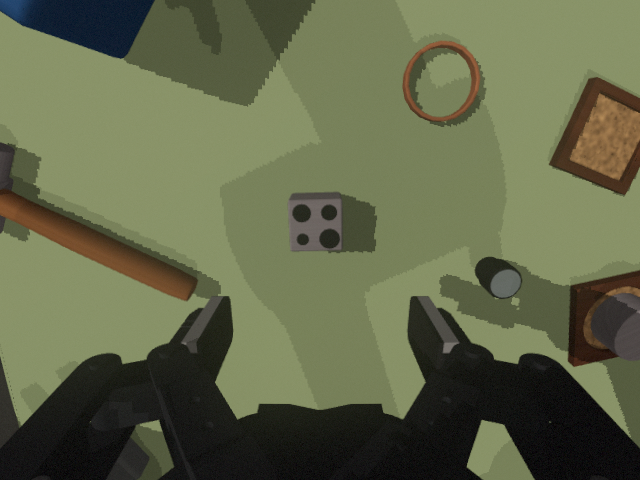

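>>> play_rows:
  deltas:
    - [[0.002,0.001,-0.025],0.015]
    - [[0.003,0.002,-0.06],0.015]
    - [[0.003,0.002,-0.095],0.015]
    - [[0.003,0.002,-0.118],0.015]
    - [[0.003,0.002,-0.128],0.015]

```text
time: 29.6
tool_pos: [0.5408, 0.4044, -0.0022]
tool_rot: [0.001, 0.998, 0.056, -0.001]
contact_force: [-0.7, 0.3, 0.5]
gripper_width: 0.895
```

>>> play_rows:
  deltas:
    - [[0,0,-0.01],0]
    - [[0,0,-0.02],0]
    - [[0,0,-0.027],0]
    - [[0,0,-0.03],0]
    - [[0,0,-0.03],0]

```text
time: 30.22
tool_pos: [0.5417, 0.4057, -0.0303]
tool_rot: [0.0, 0.998, 0.057, -0.0]
contact_force: [0.2, 0.2, -0.4]
gripper_width: 0.901
```

>>> play_rows:
  deltas:
    - [[0,0,0],0]
    - [[0,0,0],0]
    - [[0,0,0],0]
    - [[0,0,0],0]
  grip: -1

```text
time: 30.72
tool_pos: [0.5425, 0.4064, -0.0291]
tool_rot: [-0.001, 0.998, 0.057, 0.001]
contact_force: [0.4, 0.7, 3.6]
gripper_width: 0.505
```

>>> play_rows:
  deltas:
    - [[0,0,0.008],0]
    - [[0,0,0.025],0]
    - [[0,0,0.055],0]
    - [[0,0,0.09],0]
    - [[0,0,0.125],0]

```text
time: 31.35
tool_pos: [0.5412, 0.4051, 0.0958]
tool_rot: [0.0, 0.998, 0.057, -0.001]
contact_force: [0.6, 0.0, -4.2]
gripper_width: 0.499
```

Run:
```python
from h import *
s,p,d=look("w17")
meas("wrist",["doming_block"],d)
```

```text
t 31.35 tcp [0.5412 0.4051 0.0958] xang 6.5 F [ 0.6  0.  -4.2] w 0.499
doming_block 0.82 [262.0, 255.0, 378.0, 383.0] ctr [0.5429, 0.4061] mean [0.5489, 0.408] size [0.046, 0.047] ang 6.4 z95 0.1657
```

View pics/w17.png

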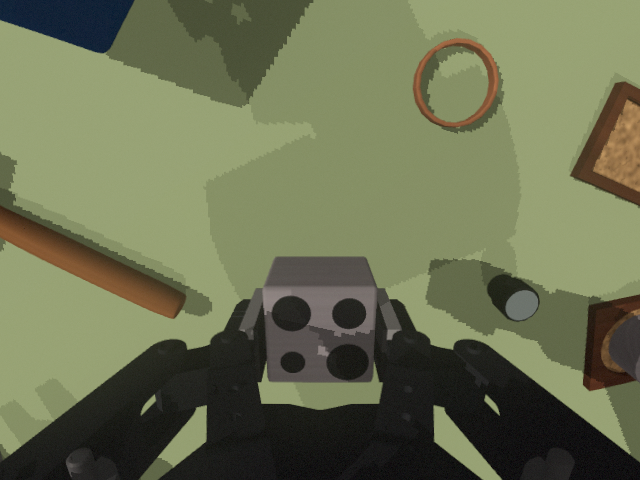

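The doming block is held. I'll carry it to the square holder, turning it by -19°.

>>> play_rows:
  deltas:
    - [[0.007,-0.018,0],-0.04]
    - [[0.02,-0.05,0],-0.1]
    - [[0.034,-0.087,0],-0.17]
    - [[0.048,-0.124,0],-0.24]
    - [[0.062,-0.16,0],-0.3]

```text
time: 32.08
tool_pos: [0.6024, 0.2428, 0.0916]
tool_rot: [0.001, 0.995, -0.095, -0.002]
contact_force: [1.3, -0.1, -4.5]
gripper_width: 0.502
```

>>> play_rows:
  deltas:
    - [[0.014,-0.035,0],-0.03]
    - [[0.025,-0.064,0],-0.03]
    - [[0.034,-0.086,0],-0.03]
    - [[0.034,-0.086,0],-0.03]

```text
time: 32.58
tool_pos: [0.6373, 0.1575, 0.0931]
tool_rot: [0.0, 0.994, -0.109, -0.001]
contact_force: [-0.8, 0.9, -4.7]
gripper_width: 0.503
```

Run:
```python
from h import *
s,p,d=look("w18")
meas("wrist",["doming_block","square_holder"],d)
```

```text
t 32.58 tcp [0.6373 0.1575 0.0931] xang -12.6 F [-0.8  0.9 -4.7] w 0.503
doming_block 0.58 [264.0, 254.0, 376.0, 381.0] ctr [0.6357, 0.1602] mean [0.6418, 0.1589] size [0.044, 0.045] ang 77.8 z95 0.1583
square_holder 0.85 [265.0, 178.0, 368.0, 261.0] ctr [0.6457, 0.1603] mean [0.6478, 0.1598] size [0.078, 0.064] ang 77.6 z95 0.01
```

View pics/w18.png

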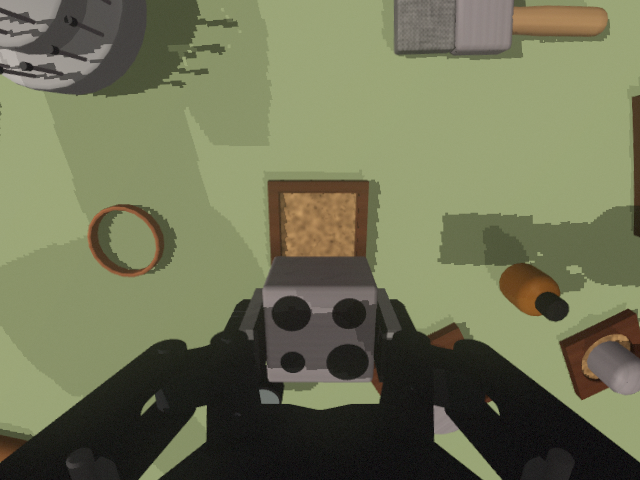

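>>> play_rows:
  deltas:
    - [[0.002,0.001,-0.015],0]
    - [[0.002,0.001,-0.04],0]
    - [[0.002,0.001,-0.065],0]
    - [[0.002,0.001,-0.088],0]
    - [[0.002,0.001,-0.1],0]

```text
time: 33.35
tool_pos: [0.6381, 0.1609, -0.0079]
tool_rot: [0.0, 0.994, -0.108, -0.002]
contact_force: [-0.4, -0.6, -5.0]
gripper_width: 0.503
```

>>> play_rows:
  deltas:
    - [[0,0,-0.004],0]
    - [[0,0,-0.008],0]
    - [[0,0,-0.011],0]
    - [[0,0,-0.014],0]
    - [[0,0,-0.014],0]

```text
time: 33.98
tool_pos: [0.6397, 0.1606, -0.0192]
tool_rot: [0.0, 0.994, -0.108, -0.0]
contact_force: [0.8, -0.6, -4.0]
gripper_width: 0.503
```

>>> play_rows:
  deltas:
    - [[0,0,-0.001],0]
    - [[0,0,-0.0015],0]
    - [[0,0,-0.0015],0]

```text
time: 34.35
tool_pos: [0.6397, 0.1607, -0.0207]
tool_rot: [-0.0, 0.994, -0.108, 0.0]
contact_force: [0.6, 0.6, -4.9]
gripper_width: 0.5
```

>>> play_rows:
  deltas:
    - [[0,-0.001,-0.0015],0]
    - [[0,-0.001,-0.0025],0]
    - [[0,-0.001,-0.0025],0]

```text
time: 34.72
tool_pos: [0.6395, 0.1597, -0.0234]
tool_rot: [0.0, 0.994, -0.108, -0.0]
contact_force: [0.5, -0.5, -4.2]
gripper_width: 0.502
```

>>> play_rows:
  deltas:
    - [[0,0,-0.001],0]
    - [[0,0,-0.0015],0]

```text
time: 34.98
tool_pos: [0.6399, 0.1597, -0.0241]
tool_rot: [0.0, 0.994, -0.108, 0.0]
contact_force: [-1.8, -0.3, 0.8]
gripper_width: 0.501
```

>>> play_rows:
  deltas:
    - [[0,0,-0.0007],0]
    - [[0,0,-0.0007],0]

```text
time: 35.22
tool_pos: [0.6399, 0.1597, -0.0241]
tool_rot: [0.0, 0.994, -0.108, -0.0]
contact_force: [-5.7, -1.4, 5.0]
gripper_width: 0.501
```

>>> play_rows:
  deltas:
    - [[0,0,0],0]
    - [[0,0,0],0]
    - [[0,0,0.002],0]
  grip: 0.6

```text
time: 35.6
tool_pos: [0.6399, 0.1597, -0.0234]
tool_rot: [-0.0, 0.994, -0.108, 0.0]
contact_force: [0.2, -0.7, -0.2]
gripper_width: 0.803
```

>>> play_rows:
  deltas:
    - [[0,0,0.02],0]
    - [[0,0,0.05],0]
    - [[0,0,0.09],0]
    - [[0,0,0.13],0]
    - [[0,0,0.16],0]

```text
time: 36.22
tool_pos: [0.6409, 0.1599, 0.141]
tool_rot: [-0.001, 0.994, -0.108, 0.002]
contact_force: [0.1, 0.5, -0.2]
gripper_width: 0.8
```

Run:
```python
from h import *
s,p,d=look("w19")
meas("wrist",["doming_block","square_holder"],d)
```

```text
t 36.23 tcp [0.6409 0.1599 0.141 ] xang -12.4 F [ 0.1  0.5 -0.2] w 0.8
doming_block 0.92 [296.0, 196.0, 345.0, 256.0] ctr [0.6417, 0.1608] mean [0.6436, 0.1606] size [0.044, 0.044] ang 77.7 z95 0.0436
square_holder 0.92 [278.0, 175.0, 362.0, 258.0] ctr [0.64, 0.1594] mean [0.646, 0.1572] size [0.078, 0.079] ang 77.3 z95 0.0093
```

View pics/w19.png

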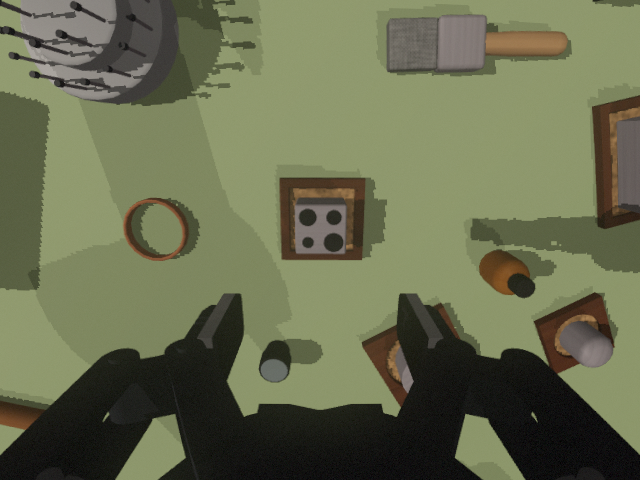

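The block is square in its pocket and about 2 mm off centre. I'll back the arm off and check all four from the fixed cameras.

>>> play_rows:
  deltas:
    - [[-0.02,0.04,0.02],0]
    - [[-0.04,0.09,0.04],0]
    - [[-0.07,0.14,0.05],0]
    - [[-0.09,0.18,0.06],0]
    - [[-0.1,0.2,0.06],0]

```text
time: 37.0
tool_pos: [0.5385, 0.3614, 0.1963]
tool_rot: [0.0, 0.994, -0.107, -0.0]
contact_force: [0.6, -0.7, 0.7]
gripper_width: 0.8
```

>>> play_rows:
  deltas:
    - [[-0.03,0.04,0],0]
    - [[-0.06,0.08,0],0]
    - [[-0.06,0.08,0],0]
    - [[-0.06,0.08,0],0]

```text
time: 37.5
tool_pos: [0.4799, 0.4387, 0.1953]
tool_rot: [0.001, 0.994, -0.108, -0.0]
contact_force: [0.5, -0.4, -0.4]
gripper_width: 0.802
```

Run:
```python
from h import *
s=status.state();print(s["time"],s["tool_pos"],s["contact_force"])
for c in ("top","scene"):
    p,d=grab_frame(c);cv2.imwrite(f"pics/{c}9.png",p);print(c);meas(c,N,d)
```

```text
37.5 [0.47992289 0.43867052 0.19530531] [ 0.5327514  -0.36973016 -0.43606402]
top
doming_block 0.68 [220.0, 158.0, 248.0, 186.0] ctr [0.6388, 0.1581] mean [0.6371, 0.1572] size [0.044, 0.045] ang 77.4 z95 0.0433
anvil_disc 0.57 [257.0, 242.0, 284.0, 272.0] ctr [0.4639, 0.0819] mean [0.4642, 0.0819] size [0.058, 0.057] ang 64.8 z95 0.0416
dome_stake 0.82 [350.0, 259.0, 364.0, 278.0] ctr [0.4505, -0.0879] mean [0.4501, -0.0879] size [0.034, 0.036] ang 1.2 z95 0.0455
swage_block 0.65 [362.9, 155.6, 397.0, 207.6] few 0.034 1055
swage_block 0.59 [374.0, 156.0, 392.0, 202.0] ctr [0.6305, -0.1433] mean [0.6303, -0.1431] size [0.085, 0.031] ang 1.9 z95 0.0419
square_holder 0.84 [218.0, 156.0, 263.0, 198.0] ctr [0.6398, 0.158] mean [0.6352, 0.1537] size [0.084, 0.082] ang 75.7 z95 0.0129
large_round_holder 0.96 [242.0, 232.0, 298.0, 288.0] ctr [0.4647, 0.0845] mean [0.4642, 0.0838] size [0.093, 0.094] ang 18.0 z95 0.0123
large_round_holder 0.47 [347.0, 256.0, 366.0, 279.0] ctr [0.4521, -0.0906] mean [0.4514, -0.0884] size [0.037, 0.042] ang 1.7 z95 0.0454
small_round_holder 0.83 [332.0, 246.0
[... 1243 characters left out ...]
 [0.106, 0.095] ang 17.6 z95 0.0129
large_round_holder 0.63 [217.0, 219.0, 281.0, 257.0] ctr [0.629, -0.1407] mean [0.6414, -0.1264] size [0.127, 0.069] ang 2.4 z95 0.0124
small_round_holder 0.85 [310.0, 198.0, 354.0, 226.0] ctr [0.4545, -0.0861] mean [0.4612, -0.0768] size [0.076, 0.076] ang 17.8 z95 0.0126
long_holder 0.87 [215.0, 219.0, 279.0, 254.0] ctr [0.632, -0.1403] mean [0.6445, -0.1261] size [0.119, 0.067] ang 1.7 z95 0.0124
long_holder 0.68 [326.0, 189.0, 340.0, 216.0] ctr [0.4465, -0.1064] mean [0.4573, -0.0801] size [0.082, 0.038] ang 74.1 z95 0.0453
flux_bottle 0.95 [310.0, 230.0, 329.0, 258.0] ctr [0.5542, -0.0014] mean [0.5547, -0.0008] size [0.021, 0.015] ang 51.6 z95 0.0588
```

View pics/top9.png

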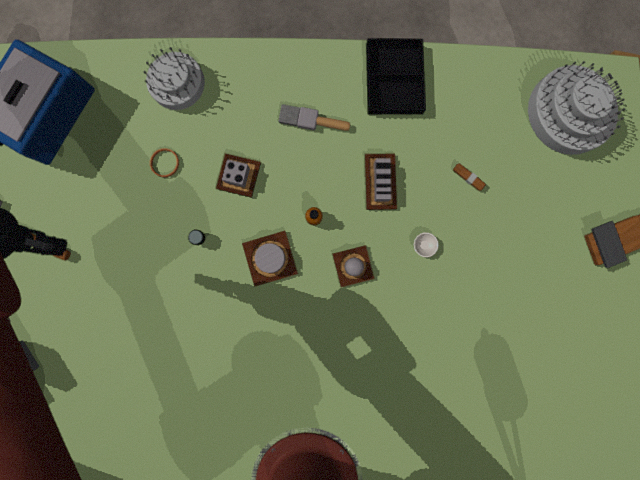

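View pics/scene9.png

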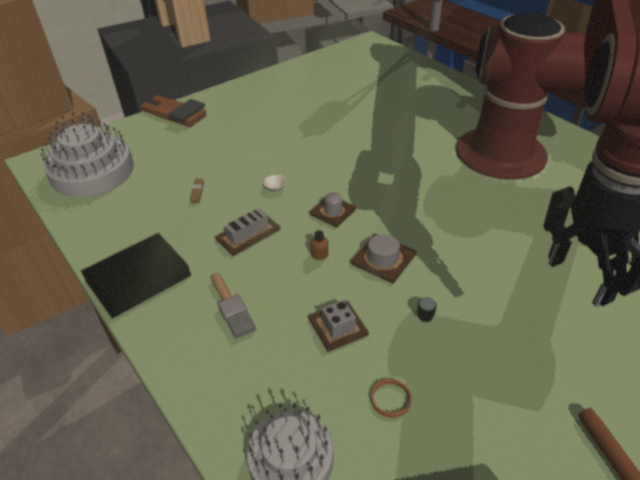

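In both pictures all four blocks stand in their pockets, the bottle is upright at (314,216) in the top view, and the arm is clear. Handing in.

```bash
python3 -c "
from plant import ticket;print(ticket.job_done())"
```

```text
the job is handed in; nothing more can be done
None
```

All four steel blocks are in their matching holders, set down by force contact with the cork rather than dropped. I handed the job in at about 38 s of robot time; no verdict was reported.

**Last checks:** the top and scene cameras agree.
- **Position:** each block is about 1–4 mm from its pocket centre, against 14 mm allowed. Block tops are at 41–45 mm, about right for undersides on the cork at 5 mm.
- **Alignment:** the square and long blocks are within about 3° of their pockets' sides, against about 15° allowed.
- **Surroundings:** the amber bottle is upright and did not move, and the arm is clear of everything.

**What went wrong or disagreed:**
- **Missed first grasp:** the real fingertips were about 42 mm above the reported tool position, so the jaws first shut above the swage block without touching it. I measured the offset from the wrist picture, saw it in the scene picture too, and used it for every grasp after that.
- **Camera differences:** the cameras differed from each other by up to about 6 mm. The networks also gave a few false detections, such as the small holder reported as the long one; I left those out.

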